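# Put the component bins away in the clamped dry box

## Robot

A 6-joint arm with a two-finger parallel gripper is mounted at the origin on a cart in front of the work surface, level with it; the furniture and walls round the work are solid. World frame = base frame: x ahead of the robot, y to its left, z up, the work surface at z = 0. Lengths are in m, angles in degrees, forces in N, time in s.
With the tool pointing down it reaches from about 0.35 to 0.875 m from the base axis. Payload 4.2 kg.
Tool frame: the origin (TCP) lies on the centre line of the jaws, within the pads' length; the fingertips stand 19 mm ahead of it and the grasp point (between the pads) is the TCP; z points along the fingers, y is the line along which they close (so a half turn about z gives the same grasp; the last joint's range is limited). The gripper opens to 87 mm and grips with 3 to 60 N. Pads are 19 mm wide; open, the fingers measure 117 mm over their backs; the gripper's body (75 mm by 190 mm) begins 51 mm behind the grasp point.
Start: joints at [-51.933, 22.042, 0.453, 0, -68.411, -14.817], TCP at [0.247, -0.574, 0.242] pointing down, gripper open.
Joint ranges: [-179.83, 179.83], [-69.29, 118.12], [-61.27, 80.66], [-181.25, 117.63], [-171.15, -9.14], [-177.46, 177.46]. Speed limits (degrees/s): [159.86, 159.86, 180, 180, 180, 180].

## Interface

Orientations are given as a 3x3 rotation matrix whose columns are the frame's x, y, z axes.
In Python, from station import sense, capture, finish_job, search_frame, masks_of gives the robot as it stands.
- The arm moves only by the tool drive_tool, never from a script. Its argument "rows" is a list of rows, each a list of 7 numbers: the opening in per cent of the stroke, from 0 (shut) to 100 (fully open), then the shift along the world's x, y, z in mm, then the turn, a rotation vector about the world's x, y, z in rad. In form: [[fingers, dx, dy, dz, wx, wy, wz], ...]. A call has 1 to 5 rows; each row shifts and turns the commanded pose from where the row before left it; what a row does not reach is not made up. A row lasts 1/12 s, in which the tool goes at most 41.7 mm and 7.16 degrees, less where a joint would pass 70% of its speed; a pose out of reach is approached as far as the arm can. A call is refused whole if a number of a shift passes 41.7 or a number of a turn 0.125, either way. A call with a gripper value outside its range is refused whole. The fingers move at their own pace and stop on an object; the grip force is fixed at half the most. Time passes only in rows, so rows that do not move let the fingers close. It gives the time, the measured TCP pose, the force, the opening and the grip force at its end, in the units of the state.
- sense(): the state, without advancing time (a new reading comes with each control period).
- capture(name): name is "scene" or "top" or "wrist"; returns a dict with "frame" (400x640x3 uint8, red, green, blue), "z_map" (400x640 float32, m along the optical axis (not along the pixel's ray), 0 where there is no reading), "fx", "fy", "cx", "cy" (pixels), "R" (3x3) and "t" (3): a world point X has camera coordinates R X + t; the wrist camera has in their place "T_tool_cam" (4x4, takes a point from camera to tool coordinates, whose origin is the TCP and whose axes are the flange's). Camera axes: x right, y down, z forward; pixel columns grow to the right and rows downward; lengths in m; the calibration is good to about 2 mm. A picture is of the moment at which its call begins: read the wrist's pose just before it.
- finish_job(): hands the job in; it is judged then, once.
Trained networks look in a picture, given as the dict that the camera call returned (one of the last four; its "shot" number tells which), for a name from the list of things; names that differ only in an ending like _2 or _b are one class to them, and where a whole thing is asked for, a point or a joint stands for the part that bears it (a point fixed in the world has none). Each returns a list of dicts, best first, with "p" (0 to 1); they miss things now and then, are a little off and sometimes report something else, mostly with a low value. They report only what shows in the picture. A call takes as long as a camera call. They do not tell look-alikes from the thing itself.
- search_frame(label, picture): "xy" ([column, row] in pixels, amid what is visible of it).
- masks_of(label, picture): "region" (400x640 bool, what is visible of it) and "xy" ([column, row] in pixels, amid what is visible of it).
The state is a dict: "time_s": time; "joints": joint angles; "joint_velocities": joint speeds; "effort": joint torques, N m; "tcp_pos": TCP position; "ee_rot": TCP orientation; "wrist_force": force on the tool from outside, world axes, zero at the start; "moment": the same for the moment, N m; "gripper_width": opening from 0.0 (shut) to 1.0 (fully open); "gripper_force": force on a finger pad.
Only numpy, scipy, OpenCV 4.12 (cv2) and the standard library are available. Lean on these libraries where they do the work, as an engineer would, in place of code of your own. Each camera call takes 0.05 s, during which the arm holds its last target. There are 200 camera calls.

## Task

Put the component bins that stand on the bench away in the dry box. Unscrew the T-handle until its pin is clear of the lid's yellow tongue, slide the lid fully open, stand every bin upright on the floor of the box, slide the lid fully shut and screw the T-handle fully home again; leave the tape, the brass weight and the swab tub where they are.

Things in the scene. Friction and masses are not known exactly. Their poses are not given: they have to be found in the camera images.
- box_in (a point): centre of the fixed grey dry box's inner floor, 6 mm above the bench. Inside 130 mm along this frame's x, 300 mm along y; walls 6 mm, rims 52 mm above the bench. x points where the lid opens (away from the robot), y towards the T-handle, z up. Track rails (tops 52 mm up) run along both ends and 140 mm out behind. Screw axis at x 0, y 214 mm, in a bracket 46 mm along x, y 160 to 246, top 84 mm up
- lid_bar (a point): middle of the clear lid's pull bar: black round bar 12 mm thick, 90 mm between its two legs, along this frame's y, its axis 99 mm above the bench and 37 mm above the lid; travels with the lid along x. Lid frame top 62 mm above the bench. The yellow tongue at the lid's +y end runs into the bracket
- lid (a joint): travel of the lid along the box's x (away from the robot): 0 m shut, 0.135 m fully open, where the box is wholly uncovered. It takes about 2 N to slide and stays where it is left. While the pin of the T-handle stands in the lid's tongue it cannot slide (3 to 5 mm of play)
- tbar (a point): middle of the T-handle's bar, on the vertical screw axis. Round steel bar 14 mm thick, 146 mm long along this frame's x, level; 30 mm free below its ends when home (bracket top 84 mm above the bench). Its axis is 114 mm above the bench when screwed home and rises 2 mm per radian of unscrewing. z up. End caps: red (+x), black (-x)
- thandle (a joint): angle of the T-handle: 0 rad screwed fully home (stop), grows anticlockwise seen from above (unscrewing) to 9.7 rad (stop). The pin under it is clear of the lid's tongue from 8.0 rad. It takes about 0.1 N m to turn and stays where it is left
- blue_bin1: small open blue parts bin filled with parts, 84 mm along its x, 58 mm along its y at the top (about 52 mm at the grasp), 38 mm tall (rear wall, +x, and sides; the front wall at -x is half as tall). Origin in the middle of its underside, z up. Grasp it across y. About 0.12 kg. May be absent
- blue_bin2: a second blue bin like blue_bin1. May be absent
- yellow_bin: small open yellow parts bin filled with parts, 94 mm along its x, 63 mm along its y at the top (about 58 mm at the grasp), 42 mm tall; otherwise like the blue ones. May be absent
- tape_roll: roll of amber tape lying flat, 73 mm across, 14 mm high; not part of the job. Origin in the middle of its underside
- brass_weight: turned brass weight, 40 mm across, 58 mm high; not part of the job. Origin in the middle of its underside
- swabs: white tub of swabs, 58 mm across, 76 mm high; not part of the job. Origin in the middle of its underside
Mind the look-alikes: they are no part of the job. What is shaped like the blue_bin1 but green is not meant.

How it is judged (in metres and radians):
On the way, in this order (a step that is already met when the one before it is completed fails the run):
1. the T-handle is unscrewed (past 7.5 rad) (value of joint thandle above 7.5 rad), for 0.1 s.
2. the lid is slid open (past 120 mm) (value of joint lid above 0.12 m), for 0.1 s.
3. every bin stands upright on the floor of the box (x of blue_bin1 in the frame of box_in between -0.06 and 0.06 m and y of blue_bin1 in the frame of box_in between -0.145 and 0.145 m and z of blue_bin1 in the frame of box_in between -0.006 and 0.006 m and angle between each of blue_bin1, yellow_bin, blue_bin2's own z axis and vertical below 0.2 rad and x of yellow_bin in the frame of box_in between -0.06 and 0.06 m and y of yellow_bin in the frame of box_in between -0.145 and 0.145 m and z of yellow_bin in the frame of box_in between -0.006 and 0.006 m and x of blue_bin2 in the frame of box_in between -0.06 and 0.06 m and y of blue_bin2 in the frame of box_in between -0.145 and 0.145 m and z of blue_bin2 in the frame of box_in between -0.006 and 0.006 m), for 0.2 s.
4. the lid is shut (within 6 mm) (value of joint lid below 0.006 m), for 0.1 s.
5. the T-handle is screwed home (within 0.4 rad) (value of joint thandle below 0.4 rad), for 0.2 s.
At the end, for the whole second after the job is handed in: Every bin that was present stands upright (within 0.2 rad) on the floor of the box (within 6 mm), the lid is shut within 6 mm and the T-handle is screwed home within 0.4 rad of its stop (all of step 3 and value of joint lid below 0.006 m and value of joint thandle below 0.4 rad); the robot touches nothing.
It fails at once if the tape, the brass weight or the swab tub is moved by more than 40 mm (distance of any of tape_roll, brass_weight, swabs from where it was at the start of the episode above 0.04 m).
Of blue_bin1, yellow_bin, blue_bin2 only 2 to 3 are there at a start; the rules pass over those that are not, and their reading is None.
At some moment in a run one of blue_bin1, yellow_bin, blue_bin2 may be knocked a few centimetres aside while the robot is not near it.
Once in a run the grip may slacken for a moment while it holds something.
It also fails if it takes over 210 s, if anything falls off the work surface, if the arm or the gripper's body presses on something with over 40 N, if the wrist force passes 120 N, or if a joint passes its speed limit or range.

## Working session

There is one attempt and no reset: what is moved stays moved. The work goes in short steps, Python scripts to look and compute and a tool call to move; the robot and the scene stay as the last step left them, time stands still between calls to the robot, and variables do not carry over. Pictures are saved under pics/ and viewed, at most 14 in all, crops included, and the job is handed in when it is done.

Besides the shell and the picture viewer there is one more tool, called after ">>>" as name(argument=value, ...) on one line, values as JSON. drive_tool: Moves the arm, as the interface text tells. Its arguments: {"type":"object","properties":{"rows":{"type":"array"}},"required":["rows"]}

```bash
ls; mkdir -p pics; cat > h.py <<'E'
import numpy as np, cv2
from station import *
def save(c,n,crop=None,s=1):
    f=c["frame"][:,:,::-1]
    if crop: f=f[crop[1]:crop[3],crop[0]:crop[2]]
    cv2.imwrite(f"pics/{n}.png",cv2.resize(f,None,fx=s,fy=s))
def cloud(c,st=None):
    z=c["z_map"]; v,u=np.mgrid[0:400,0:640]
    P=np.stack([(u-c["cx"])/c["fx"]*z,(v-c["cy"])/c["fy"]*z,z],-1)
    if "R" in c: return (P-c["t"])@c["R"]
    T=np.array(c["T_tool_cam"]); P=P@T[:3,:3].T+T[:3,3]
    return P@np.array(st["ee_rot"]).T+np.array(st["tcp_pos"])
def near(W,xy,k=2):
    x,y=map(int,np.round(xy)); p=W[max(0,y-k):y+k+1,max(0,x-k):x+k+1].reshape(-1,3); return np.median(p,0).round(4)
E
python3 - <<'E'
from h import *
print(sense())
for n in ("scene","top"):
    c=capture(n); save(c,n+"0"); W=cloud(c)
    np.savez(f"{n}0.npz",W=W,f=c["frame"])
    for l in ("blue_bin1","yellow_bin","tape_roll","brass_weight","swabs","tbar","lid_bar"):
        for d in masks_of(l,c)[:5]:
            m=d["region"]; p=W[m&(c["z_map"]>0)]
            print(n,l,round(d["p"],2),np.round(d["xy"]),m.sum(),near(W,d["xy"]),np.percentile(p,[2,98],axis=0).round(3).tolist() if len(p) else "")
E
```

```text
pics
{'time_s': 0.0, 'joints': array([-5.19331815e+01,  2.20914905e+01,  3.78379088e-01, -2.98891381e-02,
       -6.84112882e+01, -1.48163565e+01]), 'joint_velocities': array([ 0.00155922,  0.07156215, -0.07595783, -0.04430709,  0.00530862,
       -0.05424449]), 'effort': array([-4.53357634e-04, -3.90662599e+01,  1.87403977e+01,  4.21992168e+00,
        1.09994930e-02, -2.03876466e-04]), 'tcp_pos': array([ 0.24651063, -0.57370727,  0.24043999]), 'ee_rot': array([[-9.18863946e-01, -3.94573357e-01, -9.56787662e-04],
       [-3.94574507e-01,  9.18861755e-01,  2.00840122e-03],
       [ 8.66939789e-05,  2.22297149e-03, -9.99997525e-01]]), 'wrist_force': array([-0.47422978, -0.49697252,  0.29298929]), 'moment': array([ 0.04262197,  0.01151316, -0.06400716]), 'gripper_force': 0.0, 'gripper_width': 0.9974148275967611}
scene blue_bin1 0.77 [390. 206.] 242 [ 0.4227 -0.4198  0.008 ] [[0.383, -0.433, -0.003], [0.449, -0.368, 0.046]]
scene yellow_bin 0.68 [202. 302.] 625 [0.4391 0.4024 0.0108] [[0.383, 0.365, -0.002], [0.481, 0.438, 0.046]]
scene yellow_bin 0.45 [233. 254.] 184 [0.479  0.2451 0.1
[... 861 characters left out ...]
0.0093] [[0.385, 0.365, -0.004], [0.476, 0.436, 0.049]]
top yellow_bin 0.64 [337. 261.] 332 [ 0.4035 -0.2737  0.0121] [[0.374, -0.298, -0.003], [0.453, -0.241, 0.044]]
top tape_roll 0.55 [347. 196.] 202 [ 0.6565 -0.239   0.013 ] [[0.607, -0.284, 0.006], [0.672, -0.219, 0.025]]
top brass_weight 0.67 [345. 218.] 92 [ 0.5634 -0.2562  0.0408] [[0.551, -0.277, 0.013], [0.584, -0.242, 0.064]]
top swabs 0.48 [354. 178.] 203 [ 0.7262 -0.245   0.0411] [[0.698, -0.269, 0.001], [0.754, -0.219, 0.077]]
top tbar 0.71 [206. 193.] 109 [0.4872 0.2557 0.1211] [[0.458, 0.193, 0.117], [0.497, 0.306, 0.132]]
top lid_bar 0.85 [268. 198.] 3381 [0.5464 0.0388 0.0659] [[0.447, -0.112, 0.053], [0.646, 0.209, 0.103]]
```

```bash
python3 - <<'E'
import cv2
a=cv2.imread("pics/top0.png");b=cv2.imread("pics/scene0.png")
cv2.imwrite("pics/top0c.png",cv2.resize(a[150:350,110:510],(800,400),interpolation=cv2.INTER_CUBIC))
E
```

```text
(no output)
```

View pics/scene0.png

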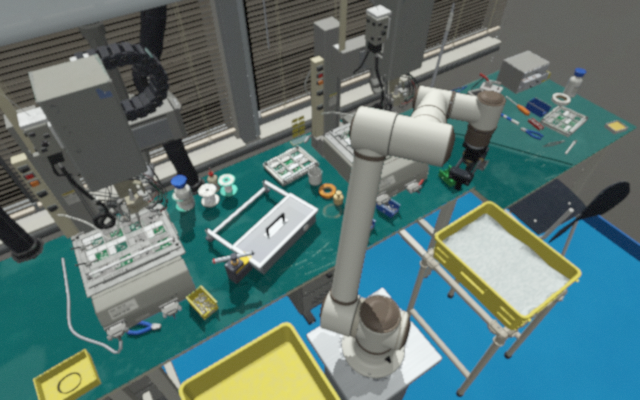

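View pics/top0c.png

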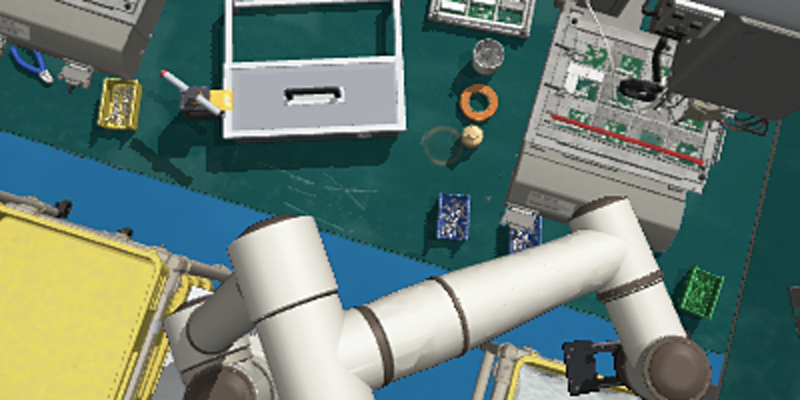

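The scene view shows the shut lid at about (275,230), the T-handle at (235,258) and the yellow bin at (202,302). Blue bins are at (388,206) and (372,222), with a green look-alike at (450,177).

In the top view (full-frame pixels):

| Thing | Pixel | Part of the job? |
|---|---|---|
| Blue bin | (337,258) | yes |
| Blue bin, partly hidden by the arm | (373,266) | yes |
| Green bin | (460,296) | no, rejected by colour |
| Yellow bin | (170,201) | yes |
| Large yellow trays off the bench | – | no |

Next I measure the geometry.

```bash
python3 - <<'E'
from h import *
d=np.load("top0.npz");W=d["W"];f=d["f"].astype(int)
def sel(x0,x1,y0,y1,z0,z1):
    return (W[...,0]>x0)&(W[...,0]<x1)&(W[...,1]>y0)&(W[...,1]<y1)&(W[...,2]>z0)&(W[...,2]<z1)
def rect(m,n):
    p=W[m][:,:2].astype(np.float32); r=cv2.minAreaRect(p*1000); print(n,m.sum(),np.round(r[0],0),np.round(r[1],0),round(r[2],1),"zmed",np.median(W[m][:,2]).round(4))
rect(sel(.40,.58,.17,.34,.108,.135),"tbar")
rect(sel(.4,.56,.17,.34,.078,.095),"bracket")
rect(sel(.45,.65,-.05,.15,.088,.115),"lidbar")
rect(sel(.4,.7,-.15,.22,.055,.07),"lid")
rect(sel(.4,.9,-.15,.22,.044,.0555),"rims")
for n,(x0,x1,y0,y1) in dict(b1=(.35,.49,-.33,-.2),b2=(.33,.49,-.47,-.34),y=(.35,.5,.33,.46)).items():
    rect(sel(x0,x1,y0,y1,.02,.05),n)
m=sel(.40,.58,.17,.34,.108,.135); ii=np.argwhere(m)
for a,b in ii[::6]: print(W[a,b].round(3),f[a,b])
E
```

```text
tbar 164 [475. 248.] [145.  22.] 75.7 zmed 0.1236
bracket 109 [473. 250.] [47. 53.] 19.0 zmed 0.0864
lidbar 93 [547.  45.] [13. 98.] 20.6 zmed 0.1051
lid 3065 [549.  54.] [165. 357.] 22.2 zmed 0.0617
rims 342 [680. 100.] [449. 351.] 15.9 zmed 0.0536
b1 88 [ 414. -268.] [82. 56.] 14.1 zmed 0.0344
b2 66 [ 426. -398.] [117.  96.] 78.9 zmed 0.038
y 212 [438. 407.] [112.  75.] 16.8 zmed 0.0344
[0.5   0.315 0.117] [221 126 125]
[0.499 0.307 0.117] [225 233 238]
[0.493 0.296 0.133] [221 228 231]
[0.491 0.298 0.125] [200 206 212]
[0.49  0.295 0.118] [195 200 205]
[0.488 0.291 0.117] [181 185 190]
[0.483 0.282 0.128] [162 164 169]
[0.482 0.28  0.12 ] [140 142 145]
[0.48  0.281 0.115] [69 86 88]
[0.484 0.256 0.126] [112 131 136]
[0.479 0.258 0.128] [168 171 178]
[0.474 0.265 0.124] [112 115 118]
[0.481 0.244 0.124] [85 85 93]
[0.476 0.245 0.127] [85 86 92]
[0.471 0.247 0.126] [83 84 90]
[0.468 0.251 0.121] [86 84 93]
[0.473 0.23  0.124] [224 228 230]
[0.468 0.236 0.121] [148 152 158]
[0.465 0.234 0.123] [98 98 96]
[0.471 0.213 0.124] [158 157 152]
[0.468 0.209 0.123] [213 211 203]
[0.467 0.206 0.117] [213 212 207]
[0.463 0.204 0.119] [216 223 230]
[0.46  0.197 0.126] [203 210 218]
[0.458 0.195 0.119] [210 217 224]
[0.453 0.195 0.124] [122 127 131]
[0.452 0.193 0.115] [88 91 93]
[0.45  0.183 0.122] [47 47 49]
```

>>> drive_tool(rows=[[100,9.5,34,10,0,0,0],[100,9.5,34,10,0,0,0],[100,9.5,34,10,0,0,0],[100,9.5,34,10,0,0,0],[100,9.5,34,10,0,0,0]])

```text
time_s: 1.22
tcp_pos: [0.2943, -0.4027, 0.292]
ee_rot: [[-0.919, -0.394, 0.0], [-0.394, 0.919, -0.0], [-0.0, -0.0, -1.0]]
wrist_force: [1.3, -0.3, 0.6]
gripper_width: 1.002
gripper_force: 0.0
```

>>> drive_tool(rows=[[100,9.5,34,10,0,0,0],[100,9.5,34,0,0,0,0],[100,9.5,34,0,0,0,0],[100,9.5,34,0,0,0,0],[100,9.5,34,0,0,0,0]])

```text
time_s: 1.63
tcp_pos: [0.3417, -0.2326, 0.302]
ee_rot: [[-0.919, -0.394, 0.001], [-0.394, 0.919, -0.0], [-0.001, -0.001, -1.0]]
wrist_force: [0.6, -0.3, 1.0]
gripper_width: 1.0
gripper_force: 0.0
```

>>> drive_tool(rows=[[100,9.5,34,0,0,0,0],[100,9.5,34,0,0,0,0],[100,9.5,34,0,0,0,0],[100,9.5,34,0,0,0,0],[100,9.5,34,0,0,0,0]])

```text
time_s: 2.05
tcp_pos: [0.3892, -0.0625, 0.3021]
ee_rot: [[-0.919, -0.395, 0.002], [-0.395, 0.919, 0.0], [-0.002, -0.0, -1.0]]
wrist_force: [0.5, -0.3, 0.8]
gripper_width: 1.0
gripper_force: 0.0
```

>>> drive_tool(rows=[[100,9.5,34,0,0,0,0],[100,9.5,34,0,0,0,0],[100,9.5,34,0,0,0,0],[100,9.5,34,0,0,0,0],[100,9.5,34,0,0,0,0]])

```text
time_s: 2.47
tcp_pos: [0.4367, 0.1076, 0.302]
ee_rot: [[-0.919, -0.395, 0.001], [-0.395, 0.919, 0.001], [-0.001, 0.0, -1.0]]
wrist_force: [0.3, 0.1, -1.0]
gripper_width: 1.0
gripper_force: 0.0
```

```bash
python3 - <<'E'
from h import *
s=sense();print(s["time_s"],s["joints"].round(1),s["tcp_pos"].round(3),s["ee_rot"].round(3).tolist())
c=capture("top");save(c,"top1");W=cloud(c);np.savez("top1.npz",W=W,f=c["frame"])
c=capture("wrist");save(c,"w1");print(np.array(c["T_tool_cam"]).round(3))
E
```

```text
2.4667 [  34.7    2.1  -16.7    0.   -71.2 -101.4] [0.437 0.108 0.302] [[-0.919, -0.395, 0.001], [-0.395, 0.919, 0.001], [-0.001, 0.0, -1.0]]
[[ 0.001 -0.956 -0.294  0.081]
 [ 1.     0.001  0.    -0.001]
 [ 0.    -0.294  0.956 -0.142]
 [ 0.     0.     0.     1.   ]]
```

View pics/w1.png

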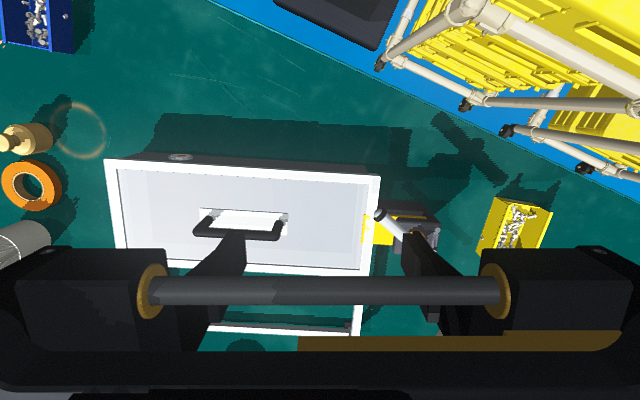

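The wrist view shows the lid bar at (240,230), the T-bar's near end at (380,213) and the yellow bin at (515,225). I'll move beside the handle with the jaws turned across its bar.

>>> drive_tool(rows=[[100,7,26,-5,0,0,0.11],[100,7,26,-5,0,0,0.11],[100,7,26,-5,0,0,0.11],[100,7,26,-5,0,0,0.11],[100,7,26,-5,0,0,0.11]])

```text
time_s: 2.98
tcp_pos: [0.4718, 0.2365, 0.2766]
ee_rot: [[-0.573, -0.82, 0.0], [-0.82, 0.573, 0.0], [-0.0, -0.0, -1.0]]
wrist_force: [0.2, 0.3, -0.5]
gripper_width: 1.0
gripper_force: 0.0
```

>>> drive_tool(rows=[[100,7,26,-5,0,0,0.11],[100,7,26,-5,0,0,0.11],[100,7,26,-5,0,0,0.11],[100,0,0,0,0,0,0],[100,0,0,0,0,0,0]])

```text
time_s: 3.4
tcp_pos: [0.4926, 0.3142, 0.2605]
ee_rot: [[-0.281, -0.96, -0.001], [-0.96, 0.281, -0.002], [0.002, 0.001, -1.0]]
wrist_force: [0.3, -0.4, 0.5]
gripper_width: 0.994
gripper_force: 0.0
```

```bash
cat >> h.py <<'E'
def rect(W,n,x0,x1,y0,y1,z0,z1):
    m=(W[...,0]>x0)&(W[...,0]<x1)&(W[...,1]>y0)&(W[...,1]<y1)&(W[...,2]>z0)&(W[...,2]<z1)
    if m.sum()<5: print(n,"few");return m
    r=cv2.minAreaRect(W[m][:,:2].astype(np.float32)*1000); print(n,m.sum(),np.round(r[0],1),np.round(r[1],1),round(r[2],1),"z",np.percentile(W[m][:,2],[5,50,95]).round(4)); return m
def pose(s):
    R=s["ee_rot"]; print("t",round(s["time_s"],2),"j",s["joints"].round(1),"tcp",(s["tcp_pos"]*1000).round(1),"yawy",np.degrees(np.arctan2(R[1,1],R[0,1])).round(1),"F",s["wrist_force"].round(1),"g",round(s["gripper_width"],3),round(s["gripper_force"],1))
E
python3 - <<'E'
from h import *
s=sense();pose(s)
c=capture("wrist");save(c,"w2");W=cloud(c,s)
m=rect(W,"bar",.40,.58,.15,.34,.106,.13)
p=W[m];vx=cv2.fitLine(p[:,:2].astype(np.float32),cv2.DIST_HUBER,0,.01,.01).ravel();print(vx,np.degrees(np.arctan2(vx[1],vx[0])))
t=(p[:,:2]-vx[2:])@vx[:2];print(t.min(),t.max(),vx[2:]+vx[:2]*(t.min()+t.max())/2)
E
```

```text
t 3.4 j [ 48.4  17.4  -3.7  -0.  -69.1 -64.7] tcp [492.6 314.2 260.5] yawy 163.7 F [ 0.3 -0.4  0.5] g 0.994 0.0
bar 2983 [474.  247.7] [145.6  23. ] 72.5 z [0.1172 0.1213 0.1243]
[0.3127564  0.9498334  0.47244495 0.24265541] 71.774574
-0.06751689443644654 0.07811966755826964 [0.47410299 0.24769085]
```

View pics/w2.png

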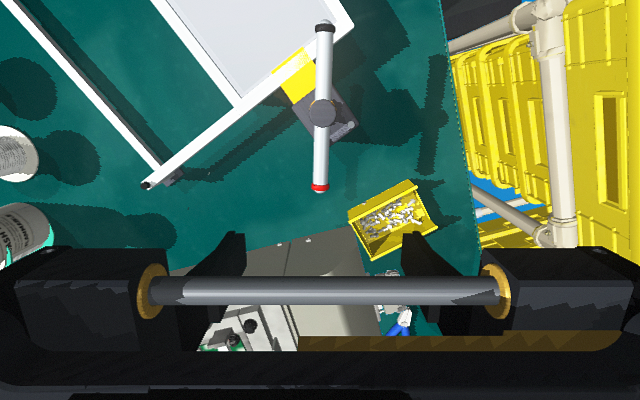

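The wrist view shows the T-bar upright in the image from the black end (325,28) to the red end (320,187). A round hub about 23 mm wide sits at (322,112). I'll centre over the hub, descend and grip.

>>> drive_tool(rows=[[100,-6.2,-22.2,0,0,0,-0.033],[100,-6.2,-22.2,0,0,0,0],[100,-6.2,-22.2,0,0,0,0],[100,0,0,-36,0,0,0],[100,0,0,-36,0,0,0]])

```text
time_s: 3.87
tcp_pos: [0.475, 0.2459, 0.1925]
ee_rot: [[-0.315, -0.949, 0.007], [-0.949, 0.316, 0.006], [-0.008, -0.004, -1.0]]
wrist_force: [0.5, 1.0, -1.6]
gripper_width: 1.0
gripper_force: 0.0
```

>>> drive_tool(rows=[[100,0,0,-30,0,0,0],[100,0,0,-25,0,0,0],[100,0,0,-16,0,0,0],[100,0,0,0,0,0,0],[0,0,0,0,0,0,0]])

```text
time_s: 4.28
tcp_pos: [0.4741, 0.2461, 0.119]
ee_rot: [[-0.314, -0.95, -0.0], [-0.95, 0.314, -0.001], [0.001, -0.0, -1.0]]
wrist_force: [1.0, 0.0, 0.9]
gripper_width: 0.968
gripper_force: 0.0
```

>>> drive_tool(rows=[[0,0,0,0,0,0,0],[0,0,0,0,0,0,0],[0,0,0,0,0,0,0],[0,0,0,0,0,0,0],[0,0,0,0,0,0,0]])

```text
time_s: 4.7
tcp_pos: [0.4743, 0.2474, 0.1193]
ee_rot: [[-0.313, -0.95, 0.001], [-0.95, 0.313, 0.001], [-0.001, -0.001, -1.0]]
wrist_force: [-1.0, 0.6, 0.6]
gripper_width: 0.629
gripper_force: 0.0
```

>>> drive_tool(rows=[[0,0,0,0,0,0,0],[0,0,0,0,0,0,0],[0,0,0,0,0,0,0],[0,0,0,0,0,0,0],[0,0,0,0,0,0,0]])

```text
time_s: 5.12
tcp_pos: [0.4741, 0.2472, 0.1185]
ee_rot: [[-0.313, -0.95, -0.0], [-0.95, 0.313, -0.0], [0.0, 0.0, -1.0]]
wrist_force: [-0.1, -0.0, 0.6]
gripper_width: 0.248
gripper_force: 0.0
```

>>> drive_tool(rows=[[0,0,0,0,0,0,0],[0,0,0,0,0,0,0],[0,0,0,0,0,0,0],[0,0,0,0,0,0,0.1],[0,0,0,0.5,0,0,0.1]])

```text
time_s: 5.53
tcp_pos: [0.4741, 0.2472, 0.1189]
ee_rot: [[-0.114, -0.994, -0.0], [-0.994, 0.114, 0.0], [-0.0, 0.0, -1.0]]
wrist_force: [0.7, -0.4, -1.4]
gripper_width: 0.196
gripper_force: 30.0
```

>>> drive_tool(rows=[[0,0,0,0.25,0,0,0.12],[0,0,0,0.25,0,0,0.12],[0,0,0,0.25,0,0,0.12],[0,0,0,0.25,0,0,0.12],[0,0,0,0.25,0,0,0.12]])

```text
time_s: 5.95
tcp_pos: [0.4746, 0.2473, 0.1201]
ee_rot: [[0.468, -0.884, 0.001], [-0.884, -0.468, 0.0], [-0.0, -0.001, -1.0]]
wrist_force: [2.1, 0.3, -3.0]
gripper_width: 0.2
gripper_force: 30.0
```

>>> drive_tool(rows=[[0,0,0,0.25,0,0,0.12],[0,0,0,0.25,0,0,0.12],[0,0,0,0.25,0,0,0.12],[0,0,0,0.25,0,0,0.12],[0,0,0,0.25,0,0,0.12]])

```text
time_s: 6.37
tcp_pos: [0.475, 0.2477, 0.1215]
ee_rot: [[0.886, -0.464, 0.002], [-0.464, -0.886, 0.001], [0.001, -0.002, -1.0]]
wrist_force: [1.7, 1.3, -1.6]
gripper_width: 0.205
gripper_force: 3.0
```

```bash
python3 - <<'E'
from h import *
s=sense();pose(s);print(s["moment"])
c=capture("wrist");save(c,"w3")
E
```

```text
t 6.37 j [ 44.9  20.3 -21.5   0.  -48.   17.4] tcp [475.  247.7 121.5] yawy -117.7 F [ 1.7  1.3 -1.6] g 0.205 3.0
[ 0.24998667 -0.45650324 -0.04467243]
```

View pics/w3.png

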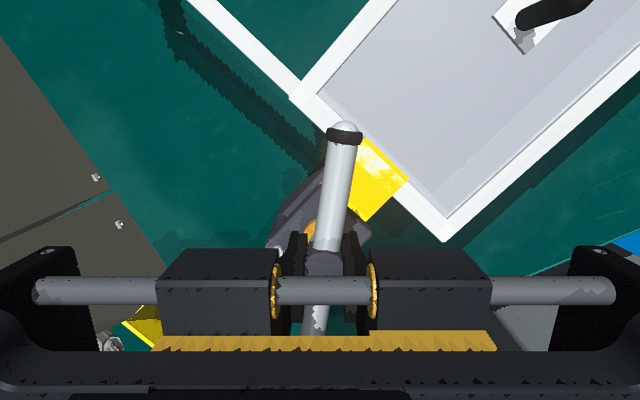

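The wrist view shows the bar turning with the jaws, black end at (345,135), lagging a few degrees. I'll continue the stroke.

>>> drive_tool(rows=[[0,0,0,0.25,0,0,0.12],[0,0,0,0.25,0,0,0.12],[0,0,0,0.25,0,0,0.12],[0,0,0,0.25,0,0,0.12],[0,0,0,0.25,0,0,0.12]])

```text
time_s: 6.83
tcp_pos: [0.475, 0.2482, 0.1228]
ee_rot: [[0.993, 0.114, 0.002], [0.114, -0.993, 0.002], [0.002, -0.002, -1.0]]
wrist_force: [1.2, 1.6, -2.6]
gripper_width: 0.201
gripper_force: 30.3
```

>>> drive_tool(rows=[[0,0,0,0.25,0,0,0.12],[0,0,0,0.25,0,0,0.12],[0,0,0,0.25,0,0,0.12],[0,0,0,0.25,0,0,0.12],[0,0,0,0.25,0,0,0.12]])

```text
time_s: 7.25
tcp_pos: [0.4748, 0.2485, 0.124]
ee_rot: [[0.756, 0.655, 0.002], [0.655, -0.756, 0.003], [0.003, -0.001, -1.0]]
wrist_force: [1.0, 3.0, -3.9]
gripper_width: 0.199
gripper_force: 30.2
```

>>> drive_tool(rows=[[0,0,0,0.25,0,0,0.12],[0,0,0,0.25,0,0,0.12],[0,0,0,0.25,0,0,0.12],[0,0,0,0.25,0,0,0.12],[0,0,0,0.25,0,0,0.12]])

```text
time_s: 7.67
tcp_pos: [0.4745, 0.2487, 0.1252]
ee_rot: [[0.254, 0.967, 0.001], [0.967, -0.254, 0.003], [0.003, 0.001, -1.0]]
wrist_force: [-0.9, 4.6, -2.2]
gripper_width: 0.194
gripper_force: 30.2
```

>>> drive_tool(rows=[[0,0,0,0.25,0,0,0.12],[0,0,0,0.25,0,0,0.12],[0,0,0,0.25,0,0,0.12],[0,0,0,0.25,0,0,0.12],[0,0,0,0.25,0,0,0.12]])

```text
time_s: 8.08
tcp_pos: [0.4741, 0.2487, 0.1264]
ee_rot: [[-0.336, 0.942, 0.001], [0.942, 0.336, 0.003], [0.002, 0.002, -1.0]]
wrist_force: [-1.5, 5.8, -1.3]
gripper_width: 0.196
gripper_force: 30.2
```

```bash
python3 - <<'E'
from h import *
s=sense();pose(s);print(s["moment"])
c=capture("wrist");save(c,"w4");W=cloud(c,s)
m=rect(W,"bar",.38,.57,.15,.34,.114,.16)
E
```

```text
t 8.08 j [ 4.500e+01  2.000e+01 -2.120e+01 -1.000e-01 -4.870e+01  1.547e+02] tcp [474.1 248.7 126.4] yawy 19.7 F [-1.5  5.8 -1.3] g 0.196 30.2
[ 1.22719358  0.43106676 -0.07244472]
bar 7710 [470.5 261. ] [ 37.6 118.7] 5.2 z [0.1232 0.1288 0.1553]
```

>>> drive_tool(rows=[[45,0,0,0,0,0,0],[45,0,0,0,0,0,0],[45,0,0,0,0,0,0],[45,0,0,0,0,0,0],[45,0,0,40,0,0,0]])

```text
time_s: 8.55
tcp_pos: [0.47, 0.2438, 0.1598]
ee_rot: [[-0.331, 0.944, -0.014], [0.944, 0.331, -0.011], [-0.005, -0.017, -1.0]]
wrist_force: [-0.2, 0.7, -0.8]
gripper_width: 0.429
gripper_force: 0.0
```

>>> drive_tool(rows=[[45,0,0,0,0,0,0],[45,0,0,0,0,0,-0.124],[45,0,0,0,0,0,-0.124],[45,0,0,0,0,0,-0.124],[45,0,0,0,0,0,-0.124]])

```text
time_s: 8.97
tcp_pos: [0.4744, 0.247, 0.167]
ee_rot: [[0.162, 0.987, 0.001], [0.987, -0.162, 0.0], [0.0, 0.001, -1.0]]
wrist_force: [0.0, -0.4, 0.2]
gripper_width: 0.445
gripper_force: 0.0
```

>>> drive_tool(rows=[[45,0,0,0,0,0,-0.124],[45,0,0,0,0,0,-0.124],[45,0,0,0,0,0,-0.124],[45,0,0,0,0,0,-0.124],[45,0,0,0,0,0,-0.124]])

```text
time_s: 9.38
tcp_pos: [0.4744, 0.247, 0.1669]
ee_rot: [[0.706, 0.709, 0.001], [0.709, -0.706, 0.0], [0.001, 0.0, -1.0]]
wrist_force: [-0.2, 0.1, -0.1]
gripper_width: 0.448
gripper_force: 0.0
```

>>> drive_tool(rows=[[45,0,0,0,0,0,-0.124],[45,0,0,0,0,0,-0.124],[45,0,0,0,0,0,-0.124],[45,0,0,0,0,0,-0.124],[45,0,0,0,0,0,-0.124]])

```text
time_s: 9.8
tcp_pos: [0.4744, 0.247, 0.1669]
ee_rot: [[0.986, 0.167, 0.001], [0.167, -0.986, 0.0], [0.001, -0.0, -1.0]]
wrist_force: [-0.1, 0.2, 0.3]
gripper_width: 0.453
gripper_force: 0.0
```

>>> drive_tool(rows=[[45,0,0,0,0,0,-0.124],[45,0,0,0,0,0,-0.124],[45,0,0,0,0,0,-0.124],[45,0,0,0,0,0,-0.124],[45,0,0,0,0,0,-0.124]])

```text
time_s: 10.22
tcp_pos: [0.4744, 0.247, 0.1669]
ee_rot: [[0.899, -0.437, 0.001], [-0.437, -0.899, 0.0], [0.001, -0.0, -1.0]]
wrist_force: [0.4, 0.0, -0.3]
gripper_width: 0.448
gripper_force: 0.0
```

>>> drive_tool(rows=[[45,0,0,0,0,0,-0.124],[45,0,0,0,0,0,-0.124],[45,0,0,0,0,0,-0.124],[45,0,0,0,0,0,-0.124],[45,0,0,0,0,0,-0.124]])

```text
time_s: 10.63
tcp_pos: [0.4744, 0.247, 0.1669]
ee_rot: [[0.478, -0.878, 0.001], [-0.878, -0.478, 0.0], [0.0, -0.001, -1.0]]
wrist_force: [0.2, 0.2, 0.0]
gripper_width: 0.45
gripper_force: 0.0
```

```bash
python3 - <<'E'
from h import *
s=sense();pose(s)
c=capture("wrist");save(c,"w5");W=cloud(c,s)
m=rect(W,"bar",.38,.57,.15,.34,.116,.145)
p=W[m];vx=cv2.fitLine(p[:,:2].astype(np.float32),cv2.DIST_HUBER,0,.01,.01).ravel();print(np.degrees(np.arctan2(vx[1],vx[0])),vx[2:])
E
```

```text
t 10.63 j [ 44.9  17.2 -18.4   0.  -54.3 -16.4] tcp [474.4 247.  166.9] yawy -151.4 F [0.2 0.2 0. ] g 0.45 0.0
bar 4600 [472.7 246.2] [ 27.1 143.2] 4.7 z [0.1239 0.1286 0.1315]
-82.12384 [0.47698957 0.23285483]
```

View pics/w5.png

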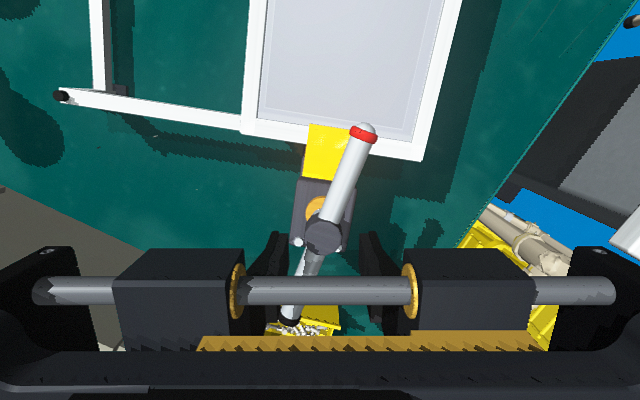

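The wrist view shows the red end at (362,133), the hub at (323,236) and the black end at (288,318), so the handle has turned about 3.6 rad. I'll square the jaws, regrip and take the second stroke.

>>> drive_tool(rows=[[45,0,0,0,0,0,-0.125],[45,0,0,0,0,0,-0.125],[45,0,0,0,0,0,-0.125],[45,0,0,-20,0,0,0],[45,0,0,-21,0,0,0]])

```text
time_s: 11.1
tcp_pos: [0.4753, 0.2479, 0.1268]
ee_rot: [[0.132, -0.991, 0.004], [-0.991, -0.132, 0.003], [-0.003, -0.004, -1.0]]
wrist_force: [0.6, 0.1, -1.5]
gripper_width: 0.452
gripper_force: 0.0
```

>>> drive_tool(rows=[[0,0,0,0,0,0,0],[0,0,0,0,0,0,0],[0,0,0,0,0,0,0],[0,0,0,0,0,0,0],[0,0,0,0,0,0,0]])

```text
time_s: 11.52
tcp_pos: [0.4745, 0.2476, 0.1269]
ee_rot: [[0.131, -0.991, 0.001], [-0.991, -0.131, 0.001], [-0.001, -0.002, -1.0]]
wrist_force: [-1.4, -0.0, 2.9]
gripper_width: 0.198
gripper_force: 30.0
```

>>> drive_tool(rows=[[0,0,0,0.25,0,0,0.12],[0,0,0,0.25,0,0,0.12],[0,0,0,0.25,0,0,0.12],[0,0,0,0.25,0,0,0.12],[0,0,0,0.25,0,0,0.12]])

```text
time_s: 11.93
tcp_pos: [0.4747, 0.2478, 0.1281]
ee_rot: [[0.672, -0.741, 0.002], [-0.741, -0.672, 0.002], [0.0, -0.003, -1.0]]
wrist_force: [0.3, -0.2, 1.9]
gripper_width: 0.199
gripper_force: 30.0
```

>>> drive_tool(rows=[[0,0,0,0.25,0,0,0.12],[0,0,0,0.25,0,0,0.12],[0,0,0,0.25,0,0,0.12],[0,0,0,0.25,0,0,0.12],[0,0,0,0.25,0,0,0.12]])

```text
time_s: 12.35
tcp_pos: [0.4749, 0.248, 0.1293]
ee_rot: [[0.973, -0.232, 0.002], [-0.232, -0.973, 0.002], [0.002, -0.003, -1.0]]
wrist_force: [0.0, 1.1, 1.2]
gripper_width: 0.195
gripper_force: 30.0
```

>>> drive_tool(rows=[[0,0,0,0.25,0,0,0.12],[0,0,0,0.25,0,0,0.12],[0,0,0,0.25,0,0,0.12],[0,0,0,0.25,0,0,0.12],[0,0,0,0.25,0,0,0.12]])

```text
time_s: 12.77
tcp_pos: [0.4749, 0.2483, 0.1305]
ee_rot: [[0.934, 0.358, 0.003], [0.358, -0.934, 0.003], [0.004, -0.002, -1.0]]
wrist_force: [-0.4, 2.9, -0.6]
gripper_width: 0.197
gripper_force: 30.0
```

>>> drive_tool(rows=[[0,0,0,0.25,0,0,0.12],[0,0,0,0.25,0,0,0.12],[0,0,0,0.25,0,0,0.12],[0,0,0,0.25,0,0,0.12],[0,0,0,0.25,0,0,0.12]])

```text
time_s: 13.18
tcp_pos: [0.4747, 0.2485, 0.1317]
ee_rot: [[0.569, 0.823, 0.002], [0.823, -0.569, 0.003], [0.004, 0.0, -1.0]]
wrist_force: [-1.2, 3.3, 0.9]
gripper_width: 0.201
gripper_force: 30.0
```

>>> drive_tool(rows=[[0,0,0,0.25,0,0,0.12],[0,0,0,0.25,0,0,0.12],[0,0,0,0.25,0,0,0.12],[0,0,0,0.25,0,0,0.12],[0,0,0,0.25,0,0,0.12]])

```text
time_s: 13.6
tcp_pos: [0.4744, 0.2486, 0.1329]
ee_rot: [[0.005, 1.0, 0.002], [1.0, -0.005, 0.003], [0.003, 0.002, -1.0]]
wrist_force: [-2.2, 3.3, 1.2]
gripper_width: 0.193
gripper_force: 30.0
```

>>> drive_tool(rows=[[0,0,0,0.25,0,0,0.12],[0,0,0,0.25,0,0,0.12],[0,0,0,0.25,0,0,0.12],[0,0,0,0.25,0,0,0.12],[0,0,0,0,0,0,0]])

```text
time_s: 14.02
tcp_pos: [0.4743, 0.2485, 0.1339]
ee_rot: [[-0.454, 0.891, 0.001], [0.891, 0.454, 0.003], [0.002, 0.003, -1.0]]
wrist_force: [-2.4, 4.6, 1.2]
gripper_width: 0.2
gripper_force: 30.0
```

>>> drive_tool(rows=[[45,0,0,0,0,0,0],[45,0,0,0,0,0,0],[45,0,0,0,0,0,0],[45,0,0,0,0,0,0],[45,0,0,40,0,0,0]])

```text
time_s: 14.43
tcp_pos: [0.4701, 0.2438, 0.1659]
ee_rot: [[-0.45, 0.893, -0.014], [0.893, 0.45, -0.011], [-0.003, -0.017, -1.0]]
wrist_force: [0.2, 0.2, -1.7]
gripper_width: 0.429
gripper_force: 0.0
```

```bash
python3 - <<'E'
from h import *
s=sense();pose(s)
E
```

```text
t 14.43 j [ 44.9  17.3 -18.4  -0.2 -55.3 161.9] tcp [470.1 243.8 165.9] yawy 26.7 F [ 0.2  0.2 -1.7] g 0.429 0.0
```

>>> drive_tool(rows=[[45,0,0,0,0,0,-0.125],[45,0,0,0,0,0,-0.125],[45,0,0,0,0,0,-0.125],[45,0,0,0,0,0,-0.125],[45,0,0,0,0,0,-0.125]])

```text
time_s: 14.85
tcp_pos: [0.4742, 0.2468, 0.1727]
ee_rot: [[0.162, 0.987, -0.0], [0.987, -0.162, -0.001], [-0.001, -0.0, -1.0]]
wrist_force: [-0.0, 0.2, -0.4]
gripper_width: 0.45
gripper_force: 0.0
```

>>> drive_tool(rows=[[45,0,0,0,0,0,-0.125],[45,0,0,0,0,0,-0.125],[45,0,0,0,0,0,-0.125],[45,0,0,0,0,0,-0.125],[45,0,0,0,0,0,-0.125]])

```text
time_s: 15.27
tcp_pos: [0.4742, 0.2468, 0.1726]
ee_rot: [[0.709, 0.705, -0.0], [0.705, -0.709, -0.001], [-0.001, 0.0, -1.0]]
wrist_force: [-0.0, -0.5, 0.3]
gripper_width: 0.449
gripper_force: 0.0
```

>>> drive_tool(rows=[[45,0,0,0,0,0,-0.125],[45,0,0,0,0,0,-0.125],[45,0,0,0,0,0,-0.125],[45,0,0,0,0,0,-0.125],[45,0,0,0,0,0,-0.125]])

```text
time_s: 15.68
tcp_pos: [0.4742, 0.2468, 0.1726]
ee_rot: [[0.988, 0.157, -0.0], [0.157, -0.988, -0.001], [-0.0, 0.001, -1.0]]
wrist_force: [0.4, 0.0, -0.3]
gripper_width: 0.45
gripper_force: 0.0
```

>>> drive_tool(rows=[[45,0,0,0,0,0,-0.125],[45,0,0,0,0,0,-0.125],[45,0,0,0,0,0,-0.125],[45,0,0,0,0,0,-0.125],[45,0,0,0,0,0,-0.125]])

```text
time_s: 16.1
tcp_pos: [0.4742, 0.2468, 0.1726]
ee_rot: [[0.893, -0.45, -0.0], [-0.45, -0.893, -0.001], [0.0, 0.001, -1.0]]
wrist_force: [-0.5, 0.9, 0.6]
gripper_width: 0.447
gripper_force: 0.0
```

>>> drive_tool(rows=[[45,0,0,0,0,0,-0.125],[45,0,0,0,0,0,-0.125],[45,0,0,0,0,0,-0.125],[45,0,0,0,0,0,-0.125],[45,0,0,0,0,0,-0.125]])

```text
time_s: 16.52
tcp_pos: [0.4742, 0.2468, 0.1726]
ee_rot: [[0.461, -0.888, -0.0], [-0.888, -0.461, -0.001], [0.0, 0.001, -1.0]]
wrist_force: [-0.0, 0.2, -0.1]
gripper_width: 0.446
gripper_force: 0.0
```

```bash
python3 - <<'E'
from h import *
s=sense();pose(s)
c=capture("wrist");save(c,"w6");W=cloud(c,s)
m=rect(W,"bar",.38,.57,.15,.34,.122,.15)
E
```

```text
t 16.52 j [ 44.9  16.9 -18.    0.  -55.2 -17.5] tcp [474.2 246.8 172.6] yawy -152.6 F [-0.   0.2 -0.1] g 0.446 0.0
bar 4692 [474.9 245.9] [ 23.7 142. ] 24.2 z [0.131  0.1355 0.1384]
```

>>> drive_tool(rows=[[45,0,0,-20,0,0,-0.04],[45,0,0,-20,0,0,0],[0,0,0,0,0,0,0],[0,0,0,0,0,0,0],[0,0,0,0,0,0,0]])

```text
time_s: 16.98
tcp_pos: [0.4748, 0.2474, 0.1336]
ee_rot: [[0.432, -0.902, 0.001], [-0.902, -0.432, 0.0], [0.0, -0.001, -1.0]]
wrist_force: [0.2, 0.3, 0.4]
gripper_width: 0.301
gripper_force: 0.0
```

>>> drive_tool(rows=[[0,0,0,0,0,0,0],[0,0,0,0,0,0,0],[0,0,0,0.25,0,0,0.12],[0,0,0,0.25,0,0,0.12],[0,0,0,0.25,0,0,0.12]])

```text
time_s: 17.4
tcp_pos: [0.4748, 0.2477, 0.1348]
ee_rot: [[0.726, -0.688, 0.002], [-0.688, -0.726, 0.002], [0.0, -0.003, -1.0]]
wrist_force: [1.0, 0.7, 1.1]
gripper_width: 0.197
gripper_force: 30.0
```

>>> drive_tool(rows=[[0,0,0,0.25,0,0,0.12],[0,0,0,0.25,0,0,0.12],[0,0,0,0.25,0,0,0.12],[0,0,0,0.25,0,0,0.12],[0,0,0,0.25,0,0,0.12]])

```text
time_s: 17.82
tcp_pos: [0.475, 0.248, 0.136]
ee_rot: [[0.987, -0.158, 0.003], [-0.158, -0.987, 0.002], [0.002, -0.003, -1.0]]
wrist_force: [0.5, 1.7, -0.1]
gripper_width: 0.195
gripper_force: 30.0
```

>>> drive_tool(rows=[[0,0,0,0.25,0,0,0.12],[0,0,0,0.25,0,0,0.12],[0,0,0,0.25,0,0,0.12],[0,0,0,0.25,0,0,0.12],[0,0,0,0.25,0,0,0.12]])

```text
time_s: 18.23
tcp_pos: [0.475, 0.2484, 0.1372]
ee_rot: [[0.904, 0.427, 0.003], [0.427, -0.904, 0.003], [0.004, -0.002, -1.0]]
wrist_force: [-0.2, 2.2, 0.5]
gripper_width: 0.198
gripper_force: 30.0
```

>>> drive_tool(rows=[[0,0,0,0.25,0,0,0.12],[0,0,0,0.25,0,0,0.12],[45,0,0,0,0,0,0],[45,0,0,0,0,0,0],[45,0,0,0,0,0,0]])

```text
time_s: 18.65
tcp_pos: [0.4742, 0.2471, 0.1369]
ee_rot: [[0.782, 0.623, 0.0], [0.623, -0.782, 0.0], [0.0, 0.0, -1.0]]
wrist_force: [-0.0, 0.1, 0.4]
gripper_width: 0.34
gripper_force: 0.0
```

>>> drive_tool(rows=[[45,0,0,0,0,0,0],[45,0,0,40,0,0,0],[45,0,0,5,0,0,0],[45,0,0,0,0,0,0],[45,0,0,0,0,0,0]])

```text
time_s: 19.07
tcp_pos: [0.474, 0.2472, 0.1818]
ee_rot: [[0.781, 0.624, 0.0], [0.624, -0.781, 0.001], [0.001, -0.0, -1.0]]
wrist_force: [-0.6, 0.1, -0.3]
gripper_width: 0.446
gripper_force: 0.0
```

```bash
python3 - <<'E'
from h import *
s=sense();pose(s)
c=capture("wrist");save(c,"w7");W=cloud(c,s)
m=rect(W,"bar",.38,.57,.15,.34,.127,.155)
m=rect(W,"lidbar",.45,.65,-.05,.15,.088,.115)
c=capture("top");W=cloud(c);np.savez("top2.npz",W=W,f=c["frame"]);m=rect(W,"lidbar",.45,.65,-.05,.15,.088,.115)
m=rect(W,"b1",.35,.49,-.33,-.2,.02,.06)
m=rect(W,"b2",.33,.49,-.47,-.34,.02,.06)
save(c,"top2",(110,150,510,350),2)
E
```

```text
t 19.07 j [ 44.9  16.3 -17.3  -0.  -56.3  83.7] tcp [474.  247.2 181.8] yawy -51.4 F [-0.6  0.1 -0.3] g 0.446 0.0
bar 4468 [475.6 248.4] [142.3  23.6] 38.9 z [0.1346 0.139  0.1419]
lidbar 169 [538.9  81.6] [ 3.8 27.1] 20.8 z [0.0905 0.0996 0.1029]
lidbar 94 [548.   46.1] [14.6 99.4] 19.6 z [0.0973 0.1055 0.1128]
b1 84 [ 412.8 -268.8] [80.8 55.8] 13.8 z [0.021  0.0363 0.0453]
b2 112 [ 426.8 -396.8] [118.7  98.5] 76.8 z [0.0226 0.0404 0.059 ]
```

View pics/top2.png

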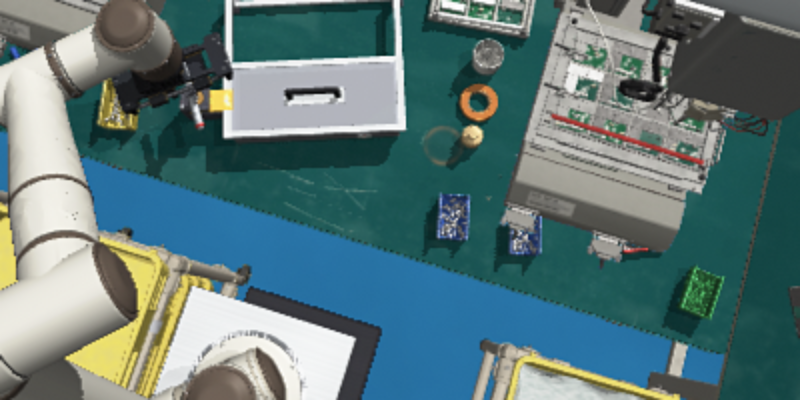

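>>> drive_tool(rows=[[60,4.6,-12.6,0,0,0,-0.1185],[60,4.6,-12.6,0,0,0,-0.1185],[60,4.6,-12.6,0,0,0,-0.1185],[60,4.6,-12.6,0,0,0,-0.1185],[60,4.6,-12.6,0,0,0,-0.1185]])

```text
time_s: 19.58
tcp_pos: [0.4967, 0.1832, 0.1802]
ee_rot: [[0.997, 0.077, -0.002], [0.077, -0.997, -0.002], [-0.002, 0.001, -1.0]]
wrist_force: [0.7, -0.8, 0.4]
gripper_width: 0.597
gripper_force: 0.0
```

>>> drive_tool(rows=[[60,4.6,-12.6,0,0,0,-0.1185],[60,4.6,-12.6,0,0,0,-0.1185],[60,4.6,-12.6,0,0,0,-0.1185],[60,4.6,-12.6,0,0,0,-0.1185],[60,4.6,-12.6,0,0,0,-0.1185]])

```text
time_s: 20.0
tcp_pos: [0.5196, 0.1202, 0.1802]
ee_rot: [[0.87, -0.493, -0.002], [-0.493, -0.87, -0.001], [-0.002, 0.002, -1.0]]
wrist_force: [-0.1, 0.6, -0.1]
gripper_width: 0.6
gripper_force: 0.0
```

>>> drive_tool(rows=[[60,4.6,-12.6,0,0,0,-0.1185],[60,4.6,-12.6,0,0,0,-0.1185],[60,4.6,-12.6,0,0,0,-0.1185],[60,4.6,-12.6,0,0,0,-0.1185],[60,4.6,-12.6,0,0,0,-0.1185]])

```text
time_s: 20.42
tcp_pos: [0.5426, 0.0573, 0.1802]
ee_rot: [[0.446, -0.895, -0.003], [-0.895, -0.446, -0.001], [-0.0, 0.003, -1.0]]
wrist_force: [-0.2, -0.1, 0.2]
gripper_width: 0.597
gripper_force: 0.0
```

>>> drive_tool(rows=[[60,4.6,-12.6,0,0,0,-0.1185],[60,0,0,0,0,0,0],[60,0,0,-30,0,0,0],[60,0,0,-30,0,0,0],[60,0,0,-20,0,0,0]])

```text
time_s: 20.83
tcp_pos: [0.5458, 0.0453, 0.0985]
ee_rot: [[0.344, -0.939, -0.004], [-0.939, -0.344, -0.001], [-0.001, 0.004, -1.0]]
wrist_force: [0.0, 0.5, -0.1]
gripper_width: 0.6
gripper_force: 0.0
```

>>> drive_tool(rows=[[0,0,0,0,0,0,0],[0,0,0,0,0,0,0],[0,0,0,0,0,0,0],[0,0,0,0,0,0,0],[0,0,0,0,0,0,0]])

```text
time_s: 21.25
tcp_pos: [0.5486, 0.046, 0.1031]
ee_rot: [[0.344, -0.939, 0.003], [-0.939, -0.344, 0.001], [0.0, -0.003, -1.0]]
wrist_force: [0.4, -1.3, 0.2]
gripper_width: 0.306
gripper_force: 0.0
```

>>> drive_tool(rows=[[0,0,0,0,0,0,0],[0,0,0,0,0,0,0],[0,0,0,0,0,0,0],[0,0,0,0,0,0,0],[0,0,0,0,0,0,0]])

```text
time_s: 21.67
tcp_pos: [0.5479, 0.0456, 0.1023]
ee_rot: [[0.343, -0.939, 0.001], [-0.939, -0.343, 0.0], [0.0, -0.001, -1.0]]
wrist_force: [-2.2, 1.6, 4.1]
gripper_width: 0.123
gripper_force: 30.0
```

>>> drive_tool(rows=[[0,12.8,4.65,0,0,0,0],[0,12.8,4.65,0,0,0,0],[0,12.8,4.65,0,0,0,0],[0,12.8,4.65,0,0,0,0],[0,12.8,4.65,0,0,0,0]])

```text
time_s: 22.08
tcp_pos: [0.6121, 0.0687, 0.1023]
ee_rot: [[0.343, -0.939, -0.0], [-0.939, -0.343, -0.001], [0.0, 0.0, -1.0]]
wrist_force: [-2.5, 0.0, 6.3]
gripper_width: 0.128
gripper_force: 30.0
```

>>> drive_tool(rows=[[0,12.8,4.65,0,0,0,0],[0,12.8,4.65,0,0,0,0],[0,12.8,4.65,0,0,0,0],[0,12.8,4.65,0,0,0,0],[0,10,3.65,0,0,0,0]])

```text
time_s: 22.5
tcp_pos: [0.674, 0.0909, 0.1023]
ee_rot: [[0.343, -0.939, 0.001], [-0.939, -0.343, -0.001], [0.001, -0.0, -1.0]]
wrist_force: [-1.8, -1.4, 5.4]
gripper_width: 0.127
gripper_force: 30.0
```

>>> drive_tool(rows=[[0,2.5,0.9,0,0,0,0],[0,0,0,0,0,0,0],[0,0,0,0,0,0,0],[0,0,0,0,0,0,0],[0,0,0,0,0,0,0]])

```text
time_s: 22.92
tcp_pos: [0.6742, 0.091, 0.1023]
ee_rot: [[0.343, -0.939, -0.003], [-0.939, -0.343, -0.002], [0.001, 0.003, -1.0]]
wrist_force: [-4.7, -1.7, 6.9]
gripper_width: 0.128
gripper_force: 30.0
```

>>> drive_tool(rows=[[60,0,0,0,0,0,0],[60,0,0,0,0,0,0],[60,0,0,0,0,0,0],[60,0,0,0,0,0,0],[80,0,0,40,0,0,0]])

```text
time_s: 23.33
tcp_pos: [0.6702, 0.0911, 0.1322]
ee_rot: [[0.341, -0.94, -0.018], [-0.94, -0.341, -0.003], [-0.003, 0.018, -1.0]]
wrist_force: [0.2, 0.6, -2.1]
gripper_width: 0.419
gripper_force: 0.0
```

>>> drive_tool(rows=[[100,0,0,41,0,0,0],[100,0,0,41,0,0,0],[100,-15.2,-24.9,10,0,0,-0.12],[100,-15.2,-24.9,10,0,0,-0.12],[100,-15.2,-24.9,10,0,0,-0.12]])

```text
time_s: 23.75
tcp_pos: [0.6295, 0.0171, 0.2542]
ee_rot: [[-0.015, -1.0, 0.001], [-1.0, 0.015, 0.001], [-0.001, -0.001, -1.0]]
wrist_force: [-0.0, 0.1, 0.1]
gripper_width: 0.8
gripper_force: 0.0
```

>>> drive_tool(rows=[[100,-15.2,-24.9,0,0,0,-0.12],[100,-15.2,-24.9,0,0,0,-0.12],[100,-15.2,-24.9,0,0,0,-0.12],[100,-15.2,-24.9,0,0,0,-0.12],[100,-15.2,-24.9,0,0,0,-0.12]])

```text
time_s: 24.17
tcp_pos: [0.5531, -0.1082, 0.2534]
ee_rot: [[-0.577, -0.816, 0.0], [-0.816, 0.577, 0.0], [-0.0, -0.0, -1.0]]
wrist_force: [0.4, -0.1, -0.7]
gripper_width: 0.996
gripper_force: 0.0
```

>>> drive_tool(rows=[[100,-15.2,-24.9,0,0,0,-0.12],[100,-15.2,-24.9,0,0,0,-0.12],[100,-15.2,-24.9,0,0,0,-0.12],[100,-15.2,-24.9,0,0,0,-0.12],[100,-15.2,-24.9,0,0,0,-0.12]])

```text
time_s: 24.58
tcp_pos: [0.4771, -0.2327, 0.2535]
ee_rot: [[-0.938, -0.348, 0.0], [-0.348, 0.938, -0.0], [-0.0, -0.0, -1.0]]
wrist_force: [0.4, -0.9, -0.4]
gripper_width: 1.002
gripper_force: 0.0
```

>>> drive_tool(rows=[[100,-15.2,-24.9,0,0,0,-0.12],[100,0,0,0,0,0,0],[100,0,0,0,0,0,0]])

```text
time_s: 24.83
tcp_pos: [0.4621, -0.2576, 0.2535]
ee_rot: [[-0.972, -0.237, 0.0], [-0.237, 0.972, 0.0], [-0.0, -0.0, -1.0]]
wrist_force: [-0.5, 0.2, -0.0]
gripper_width: 1.001
gripper_force: 0.0
```

```bash
python3 - <<'E'
from h import *
s=sense();pose(s)
c=capture("wrist");save(c,"w8");W=cloud(c,s);np.savez("w8.npz",W=W,f=c["frame"])
for d in masks_of("blue_bin1",c):
    m=d["region"]; p=W[m&(c["z_map"]>0)]; q=p[p[:,2]>.012]
    print(round(d["p"],2),np.round(d["xy"]),m.sum(),cv2.minAreaRect(q[:,:2].astype(np.float32)*1000),np.percentile(p[:,2],[5,50,98]).round(3),c["frame"][m].mean(0).round())
m=rect(W,"lid",.55,.9,-.2,.2,.055,.07)
E
```

```text
t 24.83 j [-11.6  12.2 -11.9  -0.  -65.9 -64.7] tcp [ 462.1 -257.6  253.5] yawy 103.7 F [-0.5  0.2 -0. ] g 1.001 0.0
0.95 [326. 123.] 3741 ((411.15252685546875, -268.2228698730469), (80.78223419189453, 55.9348030090332), 13.31580924987793) [0.    0.009 0.037] [103. 133. 185.]
0.58 [201.  88.] 2350 ((417.4411315917969, -405.3904113769531), (68.60630798339844, 70.74179077148438), 16.27850914001465) [0.    0.013 0.041] [ 81. 113. 164.]
0.52 [526. 239.] 6456 ((463.1690673828125, -55.91522216796875), (266.9490661621094, 323.7369384765625), 47.761680603027344) [0.004 0.026 0.052] [89. 93. 94.]
lid few
```

View pics/w8.png

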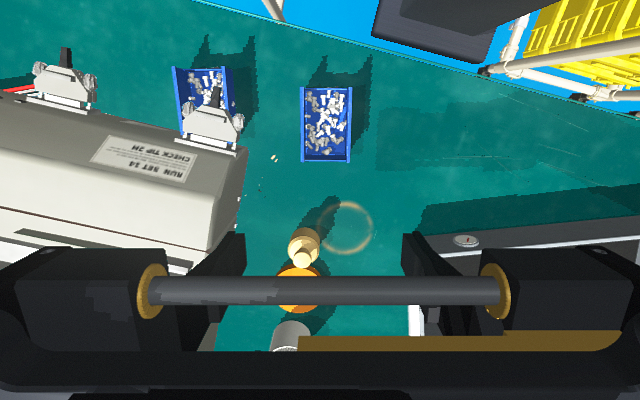

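The wrist view shows blue_bin1 clear at (326,123). The second blue bin at (203,100) has a fixture clamp at (213,122) in front of one end. I'll grasp the clear one first.

>>> drive_tool(rows=[[100,-25.5,-5.3,-10,0,0,-0.006],[100,-25.4,-5.3,-20,0,0,0],[100,0,0,-40,0,0,0],[100,0,0,-40,0,0,0],[100,0,0,-40,0,0,0]])

```text
time_s: 25.35
tcp_pos: [0.4126, -0.2666, 0.103]
ee_rot: [[-0.972, -0.235, 0.003], [-0.235, 0.972, -0.001], [-0.003, -0.002, -1.0]]
wrist_force: [1.9, 0.6, -0.8]
gripper_width: 0.999
gripper_force: 0.0
```

>>> drive_tool(rows=[[100,0,0,-35,0,0,0],[100,0,0,-25,0,0,0],[100,0,0,-15,0,0,0],[100,0,0,0,0,0,0],[0,0,0,0,0,0,0]])

```text
time_s: 25.77
tcp_pos: [0.4123, -0.2666, 0.028]
ee_rot: [[-0.972, -0.235, -0.002], [-0.235, 0.972, 0.0], [0.002, 0.001, -1.0]]
wrist_force: [-0.9, -0.6, 1.2]
gripper_width: 0.977
gripper_force: 0.0
```

>>> drive_tool(rows=[[0,0,0,0,0,0,0],[0,0,0,0,0,0,0],[0,0,0,0,0,0,0],[0,0,0,0,0,0,0],[0,0,0,0,0,0,0]])

```text
time_s: 26.18
tcp_pos: [0.4121, -0.2673, 0.0293]
ee_rot: [[-0.973, -0.233, 0.002], [-0.233, 0.973, -0.0], [-0.001, -0.001, -1.0]]
wrist_force: [-0.1, -0.6, -0.3]
gripper_width: 0.63
gripper_force: 0.0
```

>>> drive_tool(rows=[[0,0,0,0,0,0,0],[0,0,0,0,0,0,0]])

```text
time_s: 26.35
tcp_pos: [0.412, -0.2673, 0.0292]
ee_rot: [[-0.973, -0.233, 0.001], [-0.233, 0.973, -0.0], [-0.001, -0.001, -1.0]]
wrist_force: [-0.8, 2.1, 5.4]
gripper_width: 0.593
gripper_force: 30.0
```

>>> drive_tool(rows=[[0,0,0,20,0,0,0],[0,0,0,35,0,0,0],[0,0,0,40,0,0,0],[0,10,12,25,0,0,0],[0,20,25,0,0,0,0.014]])

```text
time_s: 26.77
tcp_pos: [0.4437, -0.2321, 0.1542]
ee_rot: [[-0.97, -0.244, 0.01], [-0.244, 0.97, -0.003], [-0.009, -0.006, -1.0]]
wrist_force: [1.6, -0.4, -2.0]
gripper_width: 0.593
gripper_force: 30.0
```

>>> drive_tool(rows=[[0,20,25,0,0,0,0.016],[0,20,25,0,0,0,0.016],[0,20,25,0,0,0,0.016],[0,20,25,0,0,0,0.016],[0,20,25,0,0,0,0.016]])

```text
time_s: 27.18
tcp_pos: [0.5419, -0.1039, 0.148]
ee_rot: [[-0.946, -0.323, -0.001], [-0.323, 0.946, 0.0], [0.001, 0.001, -1.0]]
wrist_force: [0.3, -0.4, -1.4]
gripper_width: 0.594
gripper_force: 30.0
```

>>> drive_tool(rows=[[0,20,25,0,0,0,0.016],[0,20,25,0,0,0,0],[0,2,0.4,0,0,0,0],[0,0,0,0,0,0,0],[0,0,0,0,0,0,0]])

```text
time_s: 27.6
tcp_pos: [0.5828, -0.0549, 0.1476]
ee_rot: [[-0.941, -0.338, -0.002], [-0.338, 0.941, -0.0], [0.002, 0.001, -1.0]]
wrist_force: [-1.1, -0.4, -2.3]
gripper_width: 0.594
gripper_force: 30.0
```

```bash
python3 - <<'E'
from h import *
s=sense();pose(s)
c=capture("top");W=cloud(c);np.savez("top3.npz",W=W,f=c["frame"])
m=rect(W,"lid",.5,.9,-.2,.25,.057,.07)
save(c,"top3",(110,150,510,350),2)
E
```

```text
t 27.6 j [ 10.4  23.  -12.6  -0.  -54.6 -80.7] tcp [582.8 -54.9 147.6] yawy 109.7 F [-1.1 -0.4 -2.3] g 0.594 30.0
lid 738 [714.5  62.5] [470.4 256.6] 19.5 z [0.0583 0.0642 0.0692]
```

View pics/top3.png

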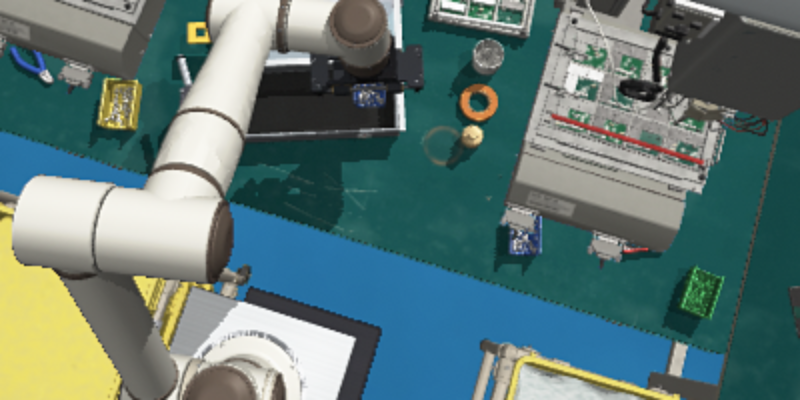

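The top view shows the box open and the held bin over its right-hand part at (370,93). I'll lower it.

>>> drive_tool(rows=[[0,0,0,-35,0,0,0],[0,0,0,-35,0,0,0],[0,0,0,-22,0,0,0],[0,0,0,-12,0,0,0],[0,0,0,-6,0,0,0]])

```text
time_s: 28.07
tcp_pos: [0.5813, -0.0563, 0.0363]
ee_rot: [[-0.942, -0.336, -0.005], [-0.336, 0.942, -0.001], [0.005, 0.001, -1.0]]
wrist_force: [0.6, -0.0, -0.1]
gripper_width: 0.596
gripper_force: 30.0
```

>>> drive_tool(rows=[[0,0,0,-2,0,0,0],[0,0,0,0,0,0,0],[0,0,0,0,0,0,0]])

```text
time_s: 28.32
tcp_pos: [0.5844, -0.0551, 0.0377]
ee_rot: [[-0.941, -0.338, 0.002], [-0.338, 0.941, 0.0], [-0.002, -0.001, -1.0]]
wrist_force: [0.2, 0.9, -2.0]
gripper_width: 0.593
gripper_force: 30.0
```

>>> drive_tool(rows=[[0,0,0,-2,0,0,0],[75,0,0,0,0,0,0],[75,0,0,0,0,0,0],[75,0,0,0,0,0,0],[75,0,0,20,0,0,0]])

```text
time_s: 28.73
tcp_pos: [0.5814, -0.0542, 0.052]
ee_rot: [[-0.941, -0.338, -0.006], [-0.338, 0.941, 0.0], [0.006, 0.002, -1.0]]
wrist_force: [-0.9, 0.4, -0.4]
gripper_width: 0.733
gripper_force: 0.0
```

>>> drive_tool(rows=[[75,0,0,35,0,0,0],[75,0,0,35,0,0,0],[85,0,0,41,0,0,0],[100,0,0,41,0,0,0],[100,0,0,20,0,0,0]])

```text
time_s: 29.15
tcp_pos: [0.5859, -0.0549, 0.2334]
ee_rot: [[-0.941, -0.339, 0.01], [-0.339, 0.941, -0.0], [-0.01, -0.004, -1.0]]
wrist_force: [0.3, -0.4, 0.2]
gripper_width: 0.901
gripper_force: 0.0
```

```bash
python3 - <<'E'
from h import *
s=sense();pose(s)
c=capture("wrist");save(c,"w9");W=cloud(c,s);C=np.array([.5475,.0466]);t=np.radians(19.8);R=np.array([[np.cos(t),-np.sin(t)],[np.sin(t),np.cos(t)]])
for d in masks_of("blue_bin1",c):
    m=d["region"]; p=W[m&(c["z_map"]>0)]; q=p[p[:,2]>.02]
    if len(q)<9: continue
    r=cv2.minAreaRect(((q[:,:2]-C)@R).astype(np.float32)*1000)
    print(round(d["p"],2),np.round(d["xy"]),m.sum(),r,np.percentile(p[:,2],[5,50,98]).round(3))
c=capture("scene");save(c,"scene1");W=cloud(c);np.savez("scene1.npz",W=W,f=c["frame"])
for l in ("blue_bin1","yellow_bin"):
  for d in masks_of(l,c): print(l,round(d["p"],2),np.round(d["xy"]),near(W,d["xy"]))
E
```

```text
t 29.15 j [ 10.5  18.5  -6.1   0.1 -64.8 -80.7] tcp [585.9 -54.9 233.4] yawy 109.8 F [ 0.3 -0.4  0.2] g 0.901 0.0
0.63 [323. 169.] 3969 ((-0.9655075073242188, -108.36995697021484), (56.10946273803711, 80.68991088867188), 89.80915832519531) [0.006 0.016 0.043]
blue_bin1 0.85 [449. 177.] [ 0.405  -0.7351  0.0154]
blue_bin1 0.57 [287. 218.] [ 0.5917 -0.0252  0.0226]
blue_bin1 0.54 [388. 206.] [ 0.4254 -0.4055  0.0117]
yellow_bin 0.66 [200. 303.] [0.4402 0.4095 0.007 ]
yellow_bin 0.16 [330. 190.] [0.1146 0.0992 0.69  ]
```

```bash
python3 - <<'E'
from h import *
W=np.load("top3.npz")["W"]
def grid(x0,x1,y0,y1):
  for x in np.arange(x1,x0,-.03):
    r=[]
    for y in np.arange(y1,y0,-.03):
        m=(abs(W[...,0]-x+.015)<.015)&(abs(W[...,1]-y+.015)<.015); r.append("%4d"%(1000*W[m][:,2].max()) if m.any() else "   .")
    print("%.2f"%x," ".join(r))
print("left");grid(.36,.72,.30,.60)
print("right");grid(.33,.66,-.6,-.3)
E
```

```text
left
0.72  187  293  298  185  182  524  530  540  369    9
0.69  690  402  402  338  363  380  423  696  378   15
0.66  661  713  748  749  750  751  756  750  387   12
0.63  194  195  195  197  197  201  198  197 1002 1010
0.60  197  198  182  976  982  988  994  998 1004 1003
0.57  158  156  156  972  975  975  975  979  975  976
0.54  129  133  129  129  129  129  130    9   10    8
0.51  117  118  123  123  119  122  119   10   14   12
0.48   38   50   53   65   80   60   75   49   10   10
0.45   20   21   45   51   42   50   24   47   11   16
0.42    9   12   10   40    9   46   39   49   10   11
0.39    8    9   10   14   11   44   46   15   17    9
right
0.66 1056 1056 1057 1057 1056 1056 1057 1056 1056 1055
0.63 1035 1037 1036 1035 1036 1036 1036 1035 1035 1036
0.60 1005 1007 1007 1007 1007 1005 1004 1007 1008 1006
0.57  975  976  976  976  977  975  976  977  975  978
0.54   10  129  131  128  130  131  132  131  128  128
0.51   10  130  130  128  130  129  128  135  127  130
0.48    8  108  113  112  110  113  107  107  102  101
0.45   10   75   83   83   46   10   12   46   51   47
0.42   14    8   74   23   44   11   11    8   45   12
0.39   10    9   51   23   11    8    8   12   12    9
0.36   16   10    8    9   11   12    6   13    9   11
0.33   15   12   10   10    8    9    5    6   11    9
```

>>> drive_tool(rows=[[100,-7,34,3,0,0,0],[100,-7,34,3,0,0,0],[100,-7,34,3,0,0,0],[100,-7,34,3,0,0,0],[100,-7,34,3,0,0,0]])

```text
time_s: 29.82
tcp_pos: [0.5474, 0.1163, 0.2396]
ee_rot: [[-0.941, -0.338, -0.004], [-0.338, 0.941, -0.002], [0.004, -0.0, -1.0]]
wrist_force: [-0.1, 0.4, 0.5]
gripper_width: 1.005
gripper_force: 0.0
```

>>> drive_tool(rows=[[100,-7,34,3,0,0,0],[100,-7,34,3,0,0,0],[100,-7,34,3,0,0,0],[100,-7,34,3,0,0,0],[100,-7,34,0,0,0,0]])

```text
time_s: 30.23
tcp_pos: [0.5127, 0.2865, 0.2522]
ee_rot: [[-0.941, -0.338, -0.002], [-0.338, 0.941, -0.002], [0.002, -0.001, -1.0]]
wrist_force: [0.9, 0.8, 0.4]
gripper_width: 1.002
gripper_force: 0.0
```

>>> drive_tool(rows=[[100,-5,33,0,0,0,0],[100,-5,33,0,0,0,0],[100,-5,33,0,0,0,0],[100,-5,33,0,0,0,0],[100,0,0,0,0,0,0]])

```text
time_s: 30.65
tcp_pos: [0.4922, 0.4218, 0.25]
ee_rot: [[-0.94, -0.342, -0.002], [-0.342, 0.94, -0.002], [0.003, -0.001, -1.0]]
wrist_force: [0.3, -0.0, -0.5]
gripper_width: 1.001
gripper_force: 0.0
```

```bash
python3 - <<'E'
from h import *
s=sense();pose(s)
c=capture("wrist");save(c,"w10");W=cloud(c,s);np.savez("w10.npz",W=W,f=c["frame"])
for d in masks_of("yellow_bin",c):
    m=d["region"]; p=W[m&(c["z_map"]>0)]; q=p[(p[:,2]>.012)&(p[:,2]<.05)]
    if len(q)>9: print(round(d["p"],2),np.round(d["xy"]),m.sum(),cv2.minAreaRect(q[:,:2].astype(np.float32)*1000),np.percentile(p[:,2],[5,50,98]).round(3))
m=(W[...,2]>.07)&(W[...,2]<.135)&(W[...,0]<.56)&(W[...,1]>.33)
p=W[m]
for y in np.arange(.32,.6,.02):
    q=p[abs(p[:,1]-y)<.01]
    if len(q): print(y.round(2),np.percentile(q[:,0],1).round(3),len(q))
E
```

```text
t 30.65 j [  54.9   24.1    4.9   -0.   -71.  -124.8] tcp [492.2 421.8 250. ] yawy 110.0 F [ 0.3 -0.  -0.5] g 1.001 0.0
0.69 [324. 111.] 5006 ((430.91259765625, 401.5657653808594), (94.4136734008789, 62.463340759277344), 13.480835914611816) [0.    0.007 0.042]
0.4 0.479 1202
0.42 0.479 1997
0.44 0.479 1951
0.46 0.479 1910
0.48 0.479 1839
0.5 0.48 1625
0.52 0.48 717
0.54 0.48 762
0.56 0.481 908
0.58 0.481 1034
```

View pics/w10.png

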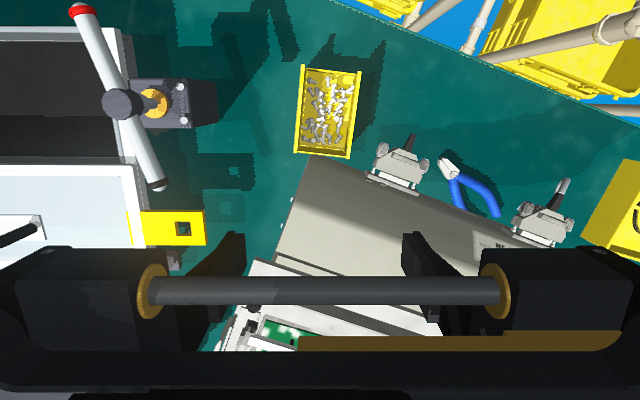

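The wrist view shows the yellow bin at (327,110), the machine's front edge just below it and a clamp at (397,163). I'll grasp it 20 mm toward its near end so the gripper body clears the machine.

>>> drive_tool(rows=[[100,-27,-8.3,0,0,0,-0.038],[100,-27,-8.3,0,0,0,-0.038],[100,-26.7,-8.2,0,0,0,-0.037],[100,0,0,-30,0,0,0],[100,0,0,-40,0,0,0]])

```text
time_s: 31.17
tcp_pos: [0.4136, 0.3925, 0.1869]
ee_rot: [[-0.973, -0.23, 0.006], [-0.23, 0.973, 0.007], [-0.007, 0.006, -1.0]]
wrist_force: [0.3, 0.9, -0.7]
gripper_width: 1.0
gripper_force: 0.0
```

>>> drive_tool(rows=[[100,0,0,-40,0,0,0],[100,0,0,-40,0,0,0],[100,0,0,-35,0,0,0],[100,0,0,-22,0,0,0],[100,0,0,-12,0,0,0]])

```text
time_s: 31.58
tcp_pos: [0.4118, 0.3884, 0.0304]
ee_rot: [[-0.974, -0.228, -0.005], [-0.228, 0.974, -0.007], [0.006, -0.006, -1.0]]
wrist_force: [0.4, 0.0, -0.1]
gripper_width: 0.998
gripper_force: 0.0
```

>>> drive_tool(rows=[[0,0,0,0,0,0,0],[0,0,0,0,0,0,0],[0,0,0,0,0,0,0],[0,0,0,0,0,0,0],[0,0,0,0,0,0,0]])

```text
time_s: 32.0
tcp_pos: [0.4136, 0.3931, 0.036]
ee_rot: [[-0.973, -0.23, 0.002], [-0.23, 0.973, 0.003], [-0.002, 0.002, -1.0]]
wrist_force: [-0.4, 1.3, 1.0]
gripper_width: 0.709
gripper_force: 0.6
```

>>> drive_tool(rows=[[0,0,0,0,0,0,0],[0,0,0,0,0,0,0]])

```text
time_s: 32.17
tcp_pos: [0.4136, 0.3933, 0.036]
ee_rot: [[-0.973, -0.23, 0.002], [-0.23, 0.973, 0.003], [-0.002, 0.002, -1.0]]
wrist_force: [-0.1, -0.4, 4.4]
gripper_width: 0.672
gripper_force: 29.9
```

>>> drive_tool(rows=[[0,0,0,20,0,0,0],[0,0,0,40,0,0,0],[0,0,0,40,0,0,0],[0,0,0,40,0,0,0],[0,0,0,40,0,0,0]])

```text
time_s: 32.58
tcp_pos: [0.4124, 0.3916, 0.2162]
ee_rot: [[-0.973, -0.23, -0.001], [-0.23, 0.973, -0.001], [0.001, -0.001, -1.0]]
wrist_force: [0.4, 1.5, -1.1]
gripper_width: 0.67
gripper_force: 29.9
```

>>> drive_tool(rows=[[0,0,0,20,0,0,0],[0,10,-31,0,0,0,0.012],[0,10,-31,0,0,0,0.012],[0,10,-31,0,0,0,0.012],[0,10,-31,0,0,0,0.012]])

```text
time_s: 33.0
tcp_pos: [0.4525, 0.2667, 0.2344]
ee_rot: [[-0.961, -0.277, -0.001], [-0.277, 0.961, -0.0], [0.001, -0.0, -1.0]]
wrist_force: [0.8, 0.1, -0.3]
gripper_width: 0.672
gripper_force: 29.9
```

>>> drive_tool(rows=[[0,10,-31,0,0,0,0.012],[0,10,-31,0,0,0,0.012],[0,10,-31,0,0,0,0.012],[0,10,-31,0,0,0,0.012],[0,10,-31,0,0,0,0.014]])

```text
time_s: 33.42
tcp_pos: [0.5025, 0.1116, 0.2343]
ee_rot: [[-0.942, -0.336, -0.001], [-0.336, 0.942, -0.0], [0.001, 0.0, -1.0]]
wrist_force: [1.1, 0.4, -2.2]
gripper_width: 0.673
gripper_force: 29.9
```

>>> drive_tool(rows=[[0,3,-8,0,0,0,0],[0,0,0,0,0,0,0],[0,0,0,0,0,0,0]])

```text
time_s: 33.67
tcp_pos: [0.5057, 0.105, 0.2342]
ee_rot: [[-0.943, -0.334, -0.001], [-0.334, 0.943, 0.0], [0.001, 0.0, -1.0]]
wrist_force: [-0.7, 0.7, -1.4]
gripper_width: 0.67
gripper_force: 29.9
```

```bash
python3 - <<'E'
from h import *
s=sense();pose(s)
c=capture("wrist");save(c,"w11");W=cloud(c,s)
for d in masks_of("yellow_bin",c)[:3]:
    m=d["region"]; p=W[m&(c["z_map"]>0)]; print(round(d["p"],2),np.round(d["xy"]),m.sum(),cv2.minAreaRect(p[:,:2].astype(np.float32)*1000),np.percentile(p[:,2],[5,50,98]).round(3))
E
```

```text
t 33.67 j [  29.7   11.8  -15.2   -0.   -63.  -100.2] tcp [505.7 105.  234.2] yawy 109.5 F [-0.7  0.7 -1.4] g 0.67 29.9
0.8 [323. 247.] 13670 ((534.09814453125, 85.51004028320312), (95.5574722290039, 119.77140045166016), 22.084714889526367) [0.199 0.208 0.24 ]
```

View pics/w11.png

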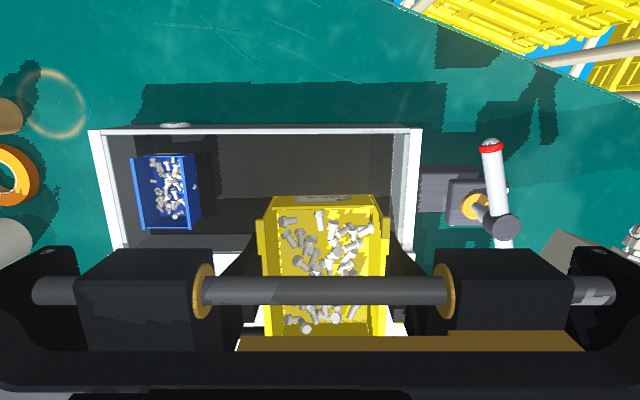

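The wrist view shows the first blue bin upright in the box at (167,190), the yellow bin held at (323,260) and the T-bar's red end at (490,145), clear of it. I'll lower it.

>>> drive_tool(rows=[[0,0,0,-40,0,0,0],[0,0,0,-40,0,0,0],[0,0,0,-40,0,0,0],[0,0,0,-35,0,0,0],[0,0,0,-18,0,0,0]])

```text
time_s: 34.18
tcp_pos: [0.5032, 0.1056, 0.0576]
ee_rot: [[-0.942, -0.336, -0.006], [-0.336, 0.942, -0.003], [0.007, -0.0, -1.0]]
wrist_force: [0.4, 0.2, -0.6]
gripper_width: 0.674
gripper_force: 29.9
```

>>> drive_tool(rows=[[0,0,0,-9,0,0,0],[0,0,0,-6,0,0,0],[0,0,0,-3,0,0,0],[0,0,0,0,0,0,0],[0,0,0,0,0,0,0]])

```text
time_s: 34.6
tcp_pos: [0.5069, 0.1061, 0.0448]
ee_rot: [[-0.942, -0.336, 0.003], [-0.336, 0.942, 0.001], [-0.003, 0.0, -1.0]]
wrist_force: [0.2, 0.4, -0.6]
gripper_width: 0.673
gripper_force: 29.9
```

Still hanging about 2 mm up. I'll lower it the rest of the way and release, then go up and look at the second blue bin.

>>> drive_tool(rows=[[0,0,0,-2,0,0,0],[0,0,0,0,0,0,0],[82,0,0,0,0,0,0],[82,0,0,0,0,0,0],[82,0,0,0,0,0,0]])

```text
time_s: 35.02
tcp_pos: [0.5064, 0.1055, 0.042]
ee_rot: [[-0.942, -0.335, 0.001], [-0.335, 0.942, 0.0], [-0.001, 0.0, -1.0]]
wrist_force: [-0.1, 0.9, 0.0]
gripper_width: 0.788
gripper_force: 0.0
```

>>> drive_tool(rows=[[82,0,0,20,0,0,0],[82,0,0,35,0,0,0],[82,0,0,40,0,0,0],[100,0,0,40,0,0,0],[100,0,0,40,0,0,0]])

```text
time_s: 35.43
tcp_pos: [0.5057, 0.1051, 0.2187]
ee_rot: [[-0.942, -0.335, 0.0], [-0.335, 0.942, -0.0], [-0.0, -0.0, -1.0]]
wrist_force: [0.7, -0.3, -0.3]
gripper_width: 0.897
gripper_force: 0.0
```

>>> drive_tool(rows=[[100,5,-12,20,0,0,0],[100,5,-35,10,0,0,0],[100,0,-38,10,0,0,0],[100,0,-38,10,0,0,0],[100,0,-38,0,0,0,0]])

```text
time_s: 35.85
tcp_pos: [0.5168, -0.0571, 0.2693]
ee_rot: [[-0.942, -0.336, 0.005], [-0.336, 0.942, 0.0], [-0.005, -0.002, -1.0]]
wrist_force: [1.3, -1.2, -0.0]
gripper_width: 1.001
gripper_force: 0.0
```

```bash
python3 - <<'E'
from h import *
s=sense();pose(s)
c=capture("top");save(c,"top4",(110,150,510,350),2);W=cloud(c);C=np.array([.5475,.0466]);t=np.radians(19.8);R=np.array([[np.cos(t),-np.sin(t)],[np.sin(t),np.cos(t)]])
for l in ("yellow_bin","blue_bin1"):
  for d in masks_of(l,c):
    m=d["region"]; p=W[m&(c["z_map"]>0)]; q=p[p[:,2]>.02]
    if len(q)<9: continue
    print(l,round(d["p"],2),np.round(d["xy"]),near(W,d["xy"]),cv2.minAreaRect(((q[:,:2]-C)@R).astype(np.float32)*1000),np.percentile(p[:,2],[5,50,98]).round(3))
E
```

```text
t 35.85 j [ 11.6  10.5 -11.7   0.1 -67.5 -82. ] tcp [516.8 -57.1 269.3] yawy 109.7 F [ 1.3 -1.2 -0. ] g 1.001 0.0
yellow_bin 0.58 [246. 200.] [0.5242 0.1282 0.0115] ((-31.182491302490234, 58.98200225830078), (172.1626434326172, 81.45919036865234), 24.422103881835938) [0.005 0.016 0.365]
blue_bin1 0.9 [460. 296.] [ 0.4152 -0.7423  0.0094] ((-391.230224609375, -693.09619140625), (58.22995376586914, 80.73470306396484), 64.60325622558594) [-0.001  0.013  0.043]
blue_bin1 0.66 [295. 208.] [ 0.5509 -0.0612  0.015 ] ((-62.76014709472656, -109.80476379394531), (79.55232238769531, 52.41920471191406), 3.0358128547668457) [0.006 0.02  0.342]
blue_bin1 0.64 [374. 270.] [ 0.4134 -0.4149  0.0051] ((-272.1827087402344, -381.09649658203125), (55.92354202270508, 67.7464828491211), 84.5722427368164) [-0.001  0.012  0.044]
```

>>> drive_tool(rows=[[100,-5.2,-34,0,0,0,-0.01],[100,-5.2,-34,0,0,0,-0.01],[100,-5.2,-34,0,0,0,-0.01],[100,-5.2,-34,0,0,0,-0.01],[100,-5.2,-34,0,0,0,-0.01]])

```text
time_s: 36.42
tcp_pos: [0.4899, -0.226, 0.2665]
ee_rot: [[-0.957, -0.289, 0.0], [-0.289, 0.957, 0.0], [-0.0, 0.0, -1.0]]
wrist_force: [0.1, 0.4, -0.3]
gripper_width: 0.999
gripper_force: 0.0
```

>>> drive_tool(rows=[[100,-5.2,-34,0,0,0,-0.01],[100,-5.2,-34,0,0,0,-0.01],[100,-5.2,-34,0,0,0,-0.01],[100,-5.2,-34,0,0,0,-0.01],[100,-5.2,-34,0,0,0,-0.01]])

```text
time_s: 36.83
tcp_pos: [0.4642, -0.3962, 0.2664]
ee_rot: [[-0.971, -0.24, -0.0], [-0.24, 0.971, 0.0], [0.0, 0.0, -1.0]]
wrist_force: [0.4, 0.1, 0.5]
gripper_width: 0.997
gripper_force: 0.0
```

>>> drive_tool(rows=[[100,0,0,0,0,0,0],[100,0,0,0,0,0,0]])

```text
time_s: 37.0
tcp_pos: [0.4639, -0.3961, 0.2655]
ee_rot: [[-0.971, -0.238, -0.001], [-0.238, 0.971, 0.001], [0.001, 0.001, -1.0]]
wrist_force: [-0.2, 0.6, -0.6]
gripper_width: 1.002
gripper_force: 0.0
```

```bash
python3 - <<'E'
from h import *
s=sense();pose(s)
c=capture("wrist");save(c,"w12",(120,0,440,240),2.5);W=cloud(c,s);np.savez("w12.npz",W=W,f=c["frame"])
f=c["frame"].astype(int)
for d in masks_of("blue_bin1",c):
    m=d["region"]; p=W[m&(c["z_map"]>0)]; q=p[(p[:,2]>.012)&(p[:,2]<.05)]
    if len(q)>9: print(round(d["p"],2),np.round(d["xy"]),m.sum(),cv2.minAreaRect(q[:,:2].astype(np.float32)*1000),np.percentile(p[:,2],[5,50,98]).round(3))
def grid(x0,x1,y0,y1,k=.015):
  print("      "," ".join("%4d"%((y-k/2)*1000) for y in np.arange(y1,y0,-k)))
  for x in np.arange(x1,x0,-k):
    r=[]
    for y in np.arange(y1,y0,-k):
        m=(abs(W[...,0]-x+k/2)<k/2)&(abs(W[...,1]-y+k/2)<k/2); r.append("%4d"%(1000*np.percentile(W[m][:,2],95)) if m.any() else "   .")
    print("%.3f"%(x-k/2)," ".join(r))
grid(.34,.52,-.52,-.30)
E
```

```text
t 37.0 j [-25.3  19.8   0.5  -0.  -70.8 -50.9] tcp [ 463.9 -396.1  265.5] yawy 103.7 F [-0.2  0.6 -0.6] g 1.002 0.0
0.61 [38. 49.] 5707 ((413.2566223144531, -735.7310791015625), (55.9090461730957, 82.2338638305664), 84.82347106933594) [0.001 0.017 0.037]
0.6 [324. 116.] 1891 ((419.07891845703125, -403.943115234375), (70.26808166503906, 55.54632568359375), 13.766447067260742) [0.    0.009 0.037]
       -307 -322 -337 -352 -367 -382 -397 -412 -427 -442 -457 -472 -487 -502 -517
0.513    0    0    .  121  121  120  120  120  120  120  120  120  120  120  120
0.497    0    0    0  121  120  120  120  120  120  120  120  120  120  120  120
0.482    0    0    0  114  114  114  114  114  114  314  114  113  113  113  113
0.467    0    0    0  299   95   99  100  100   99  330  339  339   92   91   91
0.452    0    0    0  316   71   71   71  355  359  359  358  355  340    0   42
0.437    0    0  290  345  358  358  360  360  357  333  339  339    0    0   38
0.422    0  339  357  358  357  333  332   64   37    0    0    0    0    0   36
0.407    0  338  340  339    0   64   17   16   37   36    0    0    0    0    0
0.392    0    0    0    0    0   61   14  407   18   36    0    0    0    0    0
0.377    0    0    0    0    0   36   17    9    0    0    0    0    0    0    0
0.362    0    0    0    0    0    0    0    0    0    0    0    0    0    0    0
0.347    0    0    0    0    0    0    0    0    0    0    0    0    0    0    0
```

View pics/w12.png

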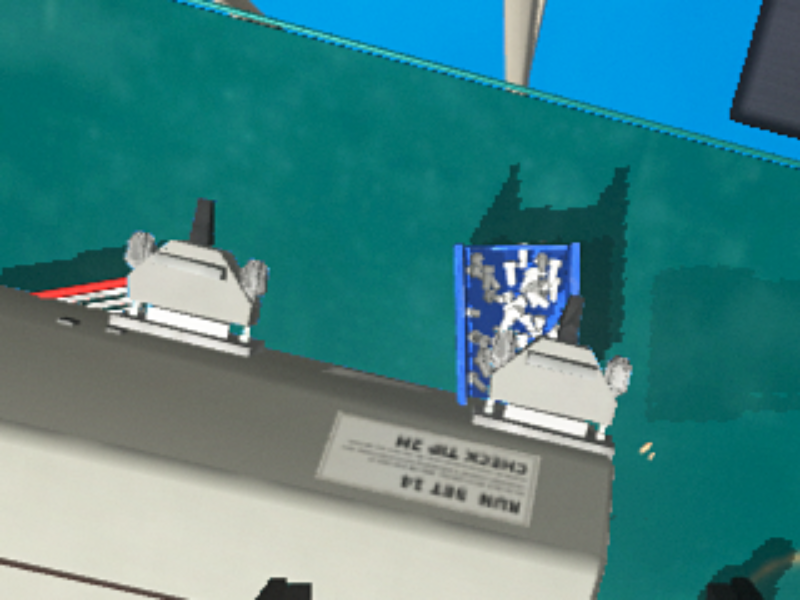

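The crop shows the second bin at about (515,320). A connector at (555,385) overhangs its rear, and a black lever tip points forward at (573,305). I'll grip near its front end and pull it straight out before lifting, but measure the lever first.

```bash
python3 - <<'E'
from h import *
d=np.load("w12.npz");W=d["W"]
b=np.array([.4258,-.4023]);u=np.array([.971,.238]);v=np.array([-.238,.971])
m=(W[...,2]>.045)&(W[...,2]<.09)&(W[...,0]<.47)&(W[...,0]>.37)&(W[...,1]>-.45)&(W[...,1]<-.34)
p=W[m];q=np.c_[(p[:,:2]-b)@u,(p[:,:2]-b)@v,p[:,2]]*1000
for a in range(-45,45,6):
    k=q[(q[:,0]>=a)&(q[:,0]<a+6)]
    if len(k): print(a,len(k),"v",np.percentile(k[:,1],[2,98]).round(),"z",np.percentile(k[:,2],[5,95]).round())
m=(W[...,2]>.025)&(W[...,2]<.042)&(W[...,0]<.47)&(W[...,0]>.36)&(W[...,1]>-.45)&(W[...,1]<-.35)
p=W[m];q=np.c_[(p[:,:2]-b)@u,(p[:,:2]-b)@v]*1000;print("bin u,v",np.percentile(q,[1,99],axis=0).round(1))
E
```

```text
-27 6 v [23. 26.] z [58. 63.]
-21 46 v [20. 28.] z [59. 64.]
-15 52 v [18. 27.] z [61. 65.]
-9 120 v [-9. 26.] z [56. 66.]
-3 240 v [-10.  31.] z [60. 72.]
3 291 v [-10.  48.] z [61. 73.]
9 296 v [-10.  48.] z [63. 72.]
15 317 v [-11.  46.] z [63. 67.]
21 419 v [-54.  41.] z [52. 79.]
27 610 v [-51.  39.] z [55. 88.]
33 408 v [-26.  37.] z [61. 89.]
39 297 v [-3. 42.] z [63. 89.]
bin u,v [[-43.1 -53.3]
 [ 30.7  27.7]]
```

>>> drive_tool(rows=[[100,-25.3,-5.2,0,0,0,0],[100,-25.3,-5.2,0,0,0,0],[100,-25.4,-5.1,0,0,0,0],[100,0,0,-35,0,0,0],[100,0,0,-35,0,0,0]])

```text
time_s: 37.52
tcp_pos: [0.389, -0.4107, 0.1991]
ee_rot: [[-0.971, -0.241, 0.007], [-0.241, 0.971, -0.004], [-0.006, -0.006, -1.0]]
wrist_force: [0.5, 0.2, -0.6]
gripper_width: 1.001
gripper_force: 0.0
```

>>> drive_tool(rows=[[100,0,0,-30,0,0,0],[100,0,0,-25,0,0,0],[100,0,0,0,0,0,0],[100,0,0,0,0,0,0]])

```text
time_s: 37.85
tcp_pos: [0.3884, -0.4099, 0.1413]
ee_rot: [[-0.97, -0.242, -0.002], [-0.242, 0.97, 0.001], [0.002, 0.001, -1.0]]
wrist_force: [0.2, -0.6, 1.5]
gripper_width: 0.999
gripper_force: 0.0
```

>>> drive_tool(rows=[[100,-1,-1.5,-35,0,0,0],[100,0,0,-35,0,0,0],[100,0,0,-25,0,0,0],[100,0,0,-15,0,0,0],[100,0,0,0,0,0,0]])

```text
time_s: 38.27
tcp_pos: [0.3871, -0.4118, 0.0306]
ee_rot: [[-0.971, -0.241, -0.002], [-0.241, 0.971, 0.001], [0.002, 0.002, -1.0]]
wrist_force: [-1.1, -0.3, 0.3]
gripper_width: 1.003
gripper_force: 0.0
```

>>> drive_tool(rows=[[0,0,0,0,0,0,0],[0,0,0,0,0,0,0],[0,0,0,0,0,0,0],[0,0,0,0,0,0,0],[0,0,0,0,0,0,0]])

```text
time_s: 38.68
tcp_pos: [0.3877, -0.413, 0.0329]
ee_rot: [[-0.971, -0.24, 0.002], [-0.24, 0.971, -0.001], [-0.002, -0.002, -1.0]]
wrist_force: [0.1, -0.7, 0.2]
gripper_width: 0.71
gripper_force: 0.0
```

>>> drive_tool(rows=[[0,0,0,0,0,0,0],[0,0,0,0,0,0,0],[0,0,0,0,0,0,0]])

```text
time_s: 38.93
tcp_pos: [0.387, -0.4126, 0.0321]
ee_rot: [[-0.971, -0.24, 0.0], [-0.24, 0.971, -0.0], [-0.0, -0.0, -1.0]]
wrist_force: [0.0, 1.7, 4.1]
gripper_width: 0.596
gripper_force: 30.0
```

>>> drive_tool(rows=[[0,0,0,3,0,0,0],[0,0,0,3,0,0,0],[0,-12,-3,0,0,0,0],[0,-16,-4,0,0,0,0],[0,-16,-4,0,0,0,0]])

```text
time_s: 39.35
tcp_pos: [0.3411, -0.4234, 0.0371]
ee_rot: [[-0.971, -0.239, -0.001], [-0.239, 0.971, 0.001], [0.001, 0.001, -1.0]]
wrist_force: [-0.1, 0.5, -1.5]
gripper_width: 0.592
gripper_force: 30.0
```

>>> drive_tool(rows=[[0,-16,-4,0,0,0,0],[0,-14,-3,0,0,0,0],[0,0,0,0,0,0,0],[0,0,0,0,0,0,0]])

```text
time_s: 39.68
tcp_pos: [0.3114, -0.4311, 0.0376]
ee_rot: [[-0.971, -0.237, -0.0], [-0.237, 0.971, 0.0], [0.0, 0.0, -1.0]]
wrist_force: [0.4, -0.0, -0.8]
gripper_width: 0.592
gripper_force: 29.9
```

```bash
python3 - <<'E'
from h import *
s=sense();pose(s)
c=capture("wrist");save(c,"w13")
E
```

```text
t 39.68 j [-36.7  27.  -26.5   0.  -36.5 -39.6] tcp [ 311.4 -431.1   37.6] yawy 103.7 F [ 0.4 -0.  -0.8] g 0.592 29.9
```

View pics/w13.png

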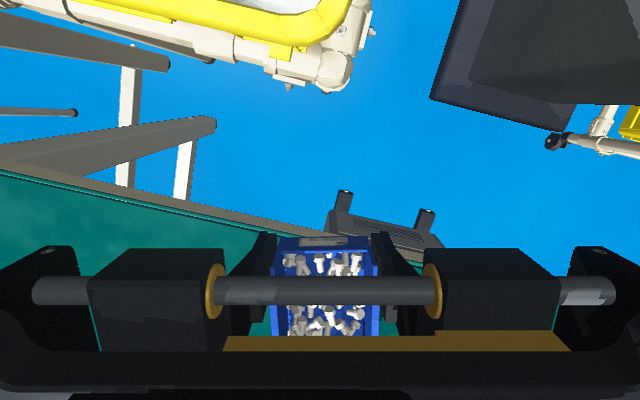

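The wrist view shows the bin held level at (322,290), out from under the connector. I'll lift it and carry it to the middle slot.

>>> drive_tool(rows=[[0,0,0,25,0,0,0],[0,0,0,40,0,0,0],[0,0,0,40,0,0,0],[0,0,0,40,0,0,0],[0,8,15,17,0,0,0]])

```text
time_s: 40.15
tcp_pos: [0.323, -0.4188, 0.2057]
ee_rot: [[-0.971, -0.239, 0.007], [-0.239, 0.971, -0.008], [-0.005, -0.01, -1.0]]
wrist_force: [1.1, -0.7, -0.3]
gripper_width: 0.595
gripper_force: 29.9
```

>>> drive_tool(rows=[[0,15,33,0,0,0,0.009],[0,15,33,0,0,0,0.009],[0,15,33,0,0,0,0.009],[0,15,33,0,0,0,0.009],[0,15,33,0,0,0,0.009]])

```text
time_s: 40.57
tcp_pos: [0.3968, -0.2488, 0.1999]
ee_rot: [[-0.959, -0.284, 0.001], [-0.284, 0.959, -0.0], [-0.001, -0.0, -1.0]]
wrist_force: [0.6, 0.2, -1.4]
gripper_width: 0.59
gripper_force: 29.9
```

>>> drive_tool(rows=[[0,15,33,0,0,0,0.009],[0,15,33,0,0,0,0.009],[0,15,33,0,0,0,0.009],[0,15,33,0,0,0,0.009],[0,15,33,0,0,0,0.009]])

```text
time_s: 40.98
tcp_pos: [0.4717, -0.0834, 0.1999]
ee_rot: [[-0.945, -0.327, 0.001], [-0.327, 0.945, 0.0], [-0.001, -0.0, -1.0]]
wrist_force: [1.1, -0.2, -1.6]
gripper_width: 0.597
gripper_force: 29.9
```

>>> drive_tool(rows=[[0,15,33,0,0,0,0.009],[0,15,33,0,0,0,0.009],[0,15,29,0,0,0,0],[0,3,6,0,0,0,0],[0,0,0,0,0,0,0]])

```text
time_s: 41.4
tcp_pos: [0.52, 0.0177, 0.1993]
ee_rot: [[-0.938, -0.346, 0.0], [-0.346, 0.938, 0.0], [-0.0, 0.0, -1.0]]
wrist_force: [0.3, -0.6, -1.8]
gripper_width: 0.591
gripper_force: 29.9
```

```bash
python3 - <<'E'
from h import *
s=sense();pose(s)
c=capture("wrist");save(c,"w14");W=cloud(c,s);C=np.array([.5475,.0466]);t=np.radians(19.8);R=np.array([[np.cos(t),-np.sin(t)],[np.sin(t),np.cos(t)]])
print("tcp box",((s["tcp_pos"][:2]-C)@R*1000).round(1))
for l in ("yellow_bin","blue_bin1"):
  for d in masks_of(l,c):
    m=d["region"]; p=W[m&(c["z_map"]>0)]; q=p[(p[:,2]>.015)&(p[:,2]<.055)]
    if len(q)>9: print(l,round(d["p"],2),np.round(d["xy"]),cv2.minAreaRect(((q[:,:2]-C)@R).astype(np.float32)*1000),np.percentile(q[:,2],[5,50,98]).round(3))
    else: print(l,"held",np.round(d["xy"]),np.percentile(p[:,2],[5,50,98]).round(3))
E
```

```text
t 41.4 j [ 19.8  14.  -17.8  -0.  -58.2 -89.6] tcp [520.   17.7 199.3] yawy 110.3 F [ 0.3 -0.6 -1.8] g 0.591 29.9
tcp box [-35.6 -17.9]
yellow_bin 0.59 [411. 205.] ((-1.8134002685546875, 69.24368286132812), (91.01712036132812, 62.7085075378418), 1.033444881439209) [0.016 0.025 0.048]
yellow_bin held [324. 274.] [0.168 0.178 0.204]
blue_bin1 0.74 [235. 207.] ((-0.9963226318359375, -108.22904205322266), (56.19499969482422, 80.91238403320312), 89.38821411132812) [0.016 0.023 0.044]
blue_bin1 held [325. 274.] [0.168 0.178 0.204]
```

View pics/w14.png

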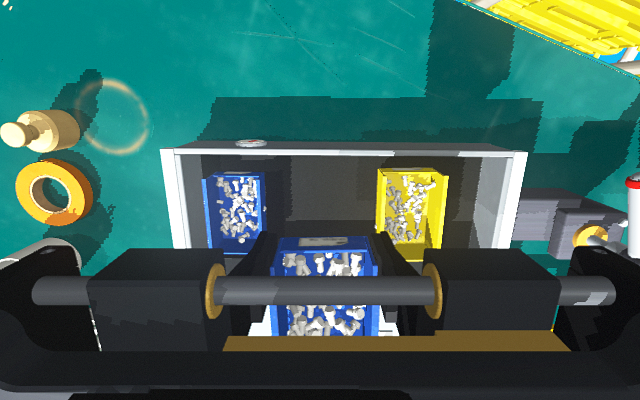

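The wrist view shows both placed bins upright at (235,207) and (411,210), and the held bin over the gap between them. I'll lower it, release and rise.

>>> drive_tool(rows=[[0,-2,-2,-40,0,0,-0.008],[0,0,0,-40,0,0,0],[0,0,0,-35,0,0,0],[0,0,0,-22,0,0,0],[0,0,0,-12,0,0,0]])

```text
time_s: 41.97
tcp_pos: [0.5143, 0.0112, 0.0477]
ee_rot: [[-0.943, -0.333, -0.006], [-0.333, 0.943, -0.002], [0.006, 0.0, -1.0]]
wrist_force: [0.3, 0.1, -1.0]
gripper_width: 0.593
gripper_force: 29.9
```

>>> drive_tool(rows=[[0,0,0,-6,0,0,0],[0,0,0,-4,0,0,0],[0,0,0,0,0,0,0],[0,0,0,0,0,0,0],[0,0,0,0,0,0,0]])

```text
time_s: 42.38
tcp_pos: [0.5178, 0.0134, 0.0418]
ee_rot: [[-0.942, -0.335, 0.003], [-0.335, 0.942, 0.001], [-0.003, -0.0, -1.0]]
wrist_force: [1.0, 0.2, -1.6]
gripper_width: 0.596
gripper_force: 29.9
```

>>> drive_tool(rows=[[0,0,0,-2,0,0,0],[0,0,0,-1.5,0,0,0],[0,0,0,0,0,0,0],[0,0,0,0,0,0,0]])

```text
time_s: 42.72
tcp_pos: [0.5176, 0.0136, 0.0381]
ee_rot: [[-0.942, -0.336, 0.002], [-0.336, 0.942, 0.0], [-0.002, -0.0, -1.0]]
wrist_force: [-1.8, 0.2, 5.4]
gripper_width: 0.593
gripper_force: 30.0
```

>>> drive_tool(rows=[[75,0,0,0,0,0,0],[75,0,0,0,0,0,0],[75,0,0,0,0,0,0],[75,0,0,10,0,0,0],[75,0,0,30,0,0,0]])

```text
time_s: 43.13
tcp_pos: [0.5141, 0.0126, 0.0742]
ee_rot: [[-0.942, -0.334, -0.009], [-0.334, 0.942, -0.002], [0.01, 0.001, -1.0]]
wrist_force: [0.4, -0.6, 0.6]
gripper_width: 0.745
gripper_force: 0.0
```

>>> drive_tool(rows=[[75,0,0,40,0,0,0],[75,0,0,40,0,0,0],[75,25,9,41,0,0,0],[60,25,9,20,0,0,0],[60,25,9,0,0,0,0]])

```text
time_s: 43.55
tcp_pos: [0.5918, 0.0396, 0.2199]
ee_rot: [[-0.942, -0.336, 0.013], [-0.336, 0.942, 0.003], [-0.013, -0.002, -1.0]]
wrist_force: [0.9, 0.2, 0.4]
gripper_width: 0.673
gripper_force: 0.0
```

>>> drive_tool(rows=[[60,0,0,0,0,0,0],[60,0,0,0,0,0,0]])

```text
time_s: 43.72
tcp_pos: [0.5886, 0.0394, 0.212]
ee_rot: [[-0.942, -0.335, -0.001], [-0.335, 0.942, 0.0], [0.0, 0.0, -1.0]]
wrist_force: [-0.2, -0.3, -1.2]
gripper_width: 0.611
gripper_force: 0.0
```

```bash
cat > chk.py <<'E'
from h import *
s=sense();pose(s)
c=capture("wrist");W=cloud(c,s);C=np.array([.5475,.0466]);t=np.radians(19.8);R=np.array([[np.cos(t),-np.sin(t)],[np.sin(t),np.cos(t)]])
for l in ("yellow_bin","blue_bin1"):
  for d in masks_of(l,c):
    m=d["region"]; p=W[m&(c["z_map"]>0)]; q=p[(p[:,2]>.015)&(p[:,2]<.055)]
    if len(q)>9: print(l,round(d["p"],2),np.round(d["xy"]),cv2.minAreaRect(((q[:,:2]-C)@R).astype(np.float32)*1000),np.percentile(q[:,2],[5,50,98]).round(3),c["frame"][m].mean(0).round())
E
python3 chk.py
```

```text
t 43.72 j [ 19.5  19.9  -7.2  -0.  -62.9 -89.9] tcp [588.6  39.4 212. ] yawy 109.6 F [-0.2 -0.3 -1.2] g 0.611 0.0
yellow_bin 0.71 [415. 141.] ((-1.3456993103027344, 69.28021240234375), (90.95149230957031, 62.979576110839844), 1.0340092182159424) [0.016 0.028 0.048] [165. 153.  62.]
blue_bin1 0.67 [236. 140.] ((-0.22458648681640625, -108.26570129394531), (56.430809020996094, 81.86344909667969), 89.71859741210938) [0.016 0.025 0.044] [ 73.  90. 130.]
blue_bin1 0.55 [351. 132.] ((-11.296184539794922, 4.278179168701172), (81.642578125, 56.6668586730957), 3.9685466289520264) [0.016 0.024 0.044] [ 77.  95. 141.]
```

All three bins stand upright in the box. The middle one was nudged to (-11, 4) mm, well inside the limits. I'll close the lid next.

>>> drive_tool(rows=[[60,6.6,4,0,0,0,0.121],[60,6.6,4,0,0,0,0.121],[60,6.6,4,0,0,0,0.121],[60,6.6,4,0,0,0,0.121],[60,6.6,4,0,0,0,0.121]])

```text
time_s: 44.28
tcp_pos: [0.6206, 0.0587, 0.2118]
ee_rot: [[-0.58, -0.815, -0.001], [-0.815, 0.58, -0.0], [0.001, 0.001, -1.0]]
wrist_force: [0.3, 0.7, 0.2]
gripper_width: 0.603
gripper_force: 0.0
```

>>> drive_tool(rows=[[60,6.6,4,0,0,0,0.121],[60,6.6,4,0,0,0,0.121],[60,6.6,4,0,0,0,0.121],[60,6.6,4,0,0,0,0.121],[60,6.6,4,0,0,0,0.121]])

```text
time_s: 44.7
tcp_pos: [0.6536, 0.0788, 0.2118]
ee_rot: [[-0.013, -1.0, -0.001], [-1.0, 0.013, -0.0], [0.0, 0.001, -1.0]]
wrist_force: [0.2, 0.5, 0.1]
gripper_width: 0.601
gripper_force: 0.0
```

>>> drive_tool(rows=[[60,6.6,4,0,0,0,0.121],[60,6.6,4,0,0,0,0.121],[60,6.4,3.6,0,0,0,0.121],[60,0,0,0,0,0,0],[60,0,0,0,0,0,0]])

```text
time_s: 45.12
tcp_pos: [0.6732, 0.0904, 0.2115]
ee_rot: [[0.334, -0.942, -0.002], [-0.942, -0.334, -0.0], [-0.0, 0.002, -1.0]]
wrist_force: [-0.4, -0.0, -0.2]
gripper_width: 0.605
gripper_force: 0.0
```

```bash
python3 - <<'E'
from h import *
s=sense();pose(s);c=capture("wrist");W=cloud(c,s)
m=rect(W,"lidbar",.6,.74,.0,.18,.085,.115)
E
```

```text
t 45.12 j [ 21.3  28.5   6.5  -0.  -68.1  -1.7] tcp [673.2  90.4 211.5] yawy -160.5 F [-0.4 -0.  -0.2] g 0.605 0.0
lidbar 1679 [673.8  90.7] [ 11.9 100.2] 19.9 z [0.0992 0.1031 0.1046]
```

Aligned. I'll descend 110 mm, grip, and pull back 136 mm along -x of the box.

>>> drive_tool(rows=[[60,0.5,0.5,-30,0,0,0.005],[60,0,0,-35,0,0,0],[60,0,0,-30,0,0,0],[60,0,0,-14,0,0,0],[0,0,0,0,0,0,0]])

```text
time_s: 45.58
tcp_pos: [0.6709, 0.09, 0.0984]
ee_rot: [[0.339, -0.941, -0.009], [-0.941, -0.339, -0.002], [-0.001, 0.01, -1.0]]
wrist_force: [-0.6, -0.4, 0.0]
gripper_width: 0.573
gripper_force: 0.0
```

>>> drive_tool(rows=[[0,0,0,0,0,0,0],[0,0,0,0,0,0,0],[0,0,0,0,0,0,0],[0,0,0,0,0,0,0],[0,0,0,0,0,0,0]])

```text
time_s: 46.0
tcp_pos: [0.675, 0.0913, 0.1045]
ee_rot: [[0.342, -0.94, 0.002], [-0.94, -0.342, 0.001], [0.0, -0.002, -1.0]]
wrist_force: [0.5, -0.9, -0.8]
gripper_width: 0.232
gripper_force: 0.0
```

>>> drive_tool(rows=[[0,0,0,0,0,0,0],[0,0,0,0,0,0,0],[0,0,0,0,0,0,0],[0,-6,-2.2,0,0,0,0],[0,-12,-4.3,0,0,0,0]])

```text
time_s: 46.42
tcp_pos: [0.659, 0.0856, 0.1038]
ee_rot: [[0.343, -0.939, 0.007], [-0.939, -0.343, 0.002], [0.001, -0.007, -1.0]]
wrist_force: [1.8, 1.4, 1.7]
gripper_width: 0.125
gripper_force: 30.0
```

>>> drive_tool(rows=[[0,-12,-4.3,0,0,0,0],[0,-12,-4.3,0,0,0,0],[0,-12,-4.3,0,0,0,0],[0,-12,-4.3,0,0,0,0],[0,-12,-4.3,0,0,0,0]])

```text
time_s: 46.83
tcp_pos: [0.5975, 0.0635, 0.1038]
ee_rot: [[0.342, -0.94, 0.005], [-0.94, -0.342, 0.001], [0.0, -0.005, -1.0]]
wrist_force: [2.2, 0.9, 1.5]
gripper_width: 0.126
gripper_force: 30.0
```

>>> drive_tool(rows=[[0,-12,-4.3,0,0,0,0],[0,-12,-4.3,0,0,0,0],[0,-12,-4.3,0,0,0,0],[0,-9,-3.2,0,0,0,0],[0,-4,-1.4,0,0,0,0]])

```text
time_s: 47.25
tcp_pos: [0.5472, 0.0455, 0.1038]
ee_rot: [[0.342, -0.94, 0.002], [-0.94, -0.342, 0.001], [0.0, -0.002, -1.0]]
wrist_force: [1.5, 0.3, 3.2]
gripper_width: 0.124
gripper_force: 30.0
```

>>> drive_tool(rows=[[0,0,0,0,0,0,0],[0,0,0,0,0,0,0],[0,0,0,0,0,0,0]])

```text
time_s: 47.5
tcp_pos: [0.5475, 0.0456, 0.1037]
ee_rot: [[0.342, -0.94, -0.0], [-0.94, -0.342, -0.001], [0.0, 0.001, -1.0]]
wrist_force: [-1.6, 0.3, 7.7]
gripper_width: 0.127
gripper_force: 30.0
```

>>> drive_tool(rows=[[0,-3,-1.1,0,0,0,0],[0,-3,-1.1,0,0,0,0],[0,0,0,0,0,0,0],[0,0,0,0,0,0,0]])

```text
time_s: 47.83
tcp_pos: [0.5469, 0.0454, 0.1038]
ee_rot: [[0.343, -0.939, 0.012], [-0.939, -0.343, 0.003], [0.001, -0.012, -1.0]]
wrist_force: [10.1, 2.9, -3.8]
gripper_width: 0.123
gripper_force: 30.0
```

>>> drive_tool(rows=[[60,0,0,0,0,0,0],[60,0,0,0,0,0,0],[60,0,0,0,0,0,0],[60,0,0,0,0,0,0],[60,0,0,0,0,0,0]])

```text
time_s: 48.25
tcp_pos: [0.5401, 0.043, 0.1021]
ee_rot: [[0.341, -0.94, -0.004], [-0.94, -0.341, -0.001], [-0.0, 0.004, -1.0]]
wrist_force: [-0.2, -0.2, -0.4]
gripper_width: 0.418
gripper_force: 0.0
```

>>> drive_tool(rows=[[60,0,0,40,0,0,0],[60,0,0,40,0,0,0],[60,0,0,20,0,0,0.119],[60,-4.5,12.6,0,0,0,0.119],[60,-4.5,12.6,0,0,0,0.119]])

```text
time_s: 48.67
tcp_pos: [0.5323, 0.0685, 0.2044]
ee_rot: [[0.652, -0.758, 0.002], [-0.758, -0.652, 0.001], [0.0, -0.002, -1.0]]
wrist_force: [-1.0, 0.4, -0.4]
gripper_width: 0.599
gripper_force: 0.0
```

>>> drive_tool(rows=[[60,-4.5,12.6,0,0,0,0.119],[60,-4.5,12.6,0,0,0,0.119],[60,-4.5,12.6,0,0,0,0.119],[60,-4.5,12.6,0,0,0,0.119],[60,-4.5,12.6,0,0,0,0.119]])

```text
time_s: 49.08
tcp_pos: [0.5087, 0.1317, 0.2023]
ee_rot: [[0.965, -0.261, -0.002], [-0.261, -0.965, -0.001], [-0.002, 0.002, -1.0]]
wrist_force: [0.5, 0.4, 0.8]
gripper_width: 0.601
gripper_force: 0.0
```

>>> drive_tool(rows=[[60,-4.5,12.6,0,0,0,0.119],[60,-4.5,12.6,0,0,0,0.119],[60,-4.5,12.6,0,0,0,0.119],[60,-4.5,12.6,0,0,0,0.119],[60,-4.5,12.6,0,0,0,0.119]])

```text
time_s: 49.5
tcp_pos: [0.4863, 0.1946, 0.2023]
ee_rot: [[0.946, 0.325, -0.002], [0.325, -0.946, -0.001], [-0.003, 0.001, -1.0]]
wrist_force: [0.1, -0.3, 0.6]
gripper_width: 0.6
gripper_force: 0.0
```

>>> drive_tool(rows=[[60,-4.5,12.6,0,0,0,0.119],[60,-4.5,12.6,0,0,0,0.119],[60,-4.5,12.6,0,0,0,0],[60,0,0,0,0,0,0],[60,0,0,0,0,0,0]])

```text
time_s: 49.92
tcp_pos: [0.4734, 0.2326, 0.2027]
ee_rot: [[0.846, 0.533, -0.001], [0.533, -0.846, -0.001], [-0.001, 0.0, -1.0]]
wrist_force: [-0.1, 0.0, -0.1]
gripper_width: 0.598
gripper_force: 0.0
```

```bash
python3 - <<'E'
from h import *
s=sense();pose(s);c=capture("wrist");W=cloud(c,s)
m=rect(W,"bar",.38,.57,.15,.34,.127,.155)
c=capture("scene");W=cloud(c);m=rect(W,"lidbar",.45,.72,-.05,.15,.09,.115)
E
```

```text
t 49.92 j [ 43.8  14.5 -16.5  -0.  -59.1  78.4] tcp [473.4 232.6 202.7] yawy -57.8 F [-0.1  0.  -0.1] g 0.598 0.0
bar 3973 [481.7 251.8] [128.1  23.1] 32.6 z [0.1347 0.139  0.1419]
lidbar 29 [535.4  79.9] [12.4 32.2] 16.7 z [0.0913 0.1021 0.1079]
```

>>> drive_tool(rows=[[60,1.2,15,0,0,0,0.06],[60,0,0,0,0,0,0],[60,0,0,-30,0,0,0],[60,0,0,-25,0,0,0],[60,0,0,-11,0,0,0]])

```text
time_s: 50.43
tcp_pos: [0.4736, 0.2455, 0.134]
ee_rot: [[0.814, 0.581, -0.005], [0.581, -0.814, -0.003], [-0.006, -0.0, -1.0]]
wrist_force: [0.5, -0.1, -0.0]
gripper_width: 0.598
gripper_force: 0.0
```

>>> drive_tool(rows=[[0,0,0,0,0,0,0],[0,0,0,0,0,0,0],[0,0,0,0,0,0,0],[0,0,0,0,0,0,0],[0,0,0,0,0,0,0]])

```text
time_s: 50.85
tcp_pos: [0.4757, 0.2478, 0.1382]
ee_rot: [[0.812, 0.583, 0.002], [0.583, -0.812, 0.002], [0.002, -0.0, -1.0]]
wrist_force: [0.1, -0.4, 1.2]
gripper_width: 0.307
gripper_force: 0.0
```

>>> drive_tool(rows=[[0,0,0,0,0,0,0],[0,0,0,0,0,0,0],[0,0,0,0,0,0,0],[0,0,0,-0.25,0,0,-0.12],[0,0,0,-0.25,0,0,-0.12]])

```text
time_s: 51.27
tcp_pos: [0.4752, 0.2483, 0.1374]
ee_rot: [[0.929, 0.37, 0.001], [0.37, -0.929, 0.001], [0.001, -0.001, -1.0]]
wrist_force: [-3.7, 3.4, 4.3]
gripper_width: 0.198
gripper_force: 30.0
```

>>> drive_tool(rows=[[0,0,0,-0.25,0,0,-0.124],[0,0,0,-0.25,0,0,-0.124],[0,0,0,-0.25,0,0,-0.124],[0,0,0,-0.25,0,0,-0.124],[0,0,0,-0.25,0,0,-0.124]])

```text
time_s: 51.68
tcp_pos: [0.4752, 0.2479, 0.1361]
ee_rot: [[0.971, -0.239, 0.001], [-0.239, -0.971, 0.001], [0.001, -0.001, -1.0]]
wrist_force: [-2.8, 2.1, 4.4]
gripper_width: 0.201
gripper_force: 30.0
```

>>> drive_tool(rows=[[0,0,0,-0.25,0,0,-0.124],[0,0,0,-0.25,0,0,-0.124],[0,0,0,-0.25,0,0,-0.124],[0,0,0,-0.25,0,0,-0.124],[0,0,0,-0.25,0,0,-0.124]])

```text
time_s: 52.1
tcp_pos: [0.475, 0.2476, 0.1349]
ee_rot: [[0.651, -0.759, 0.0], [-0.759, -0.651, -0.0], [0.0, -0.0, -1.0]]
wrist_force: [-3.0, 0.7, 5.6]
gripper_width: 0.195
gripper_force: 30.0
```

>>> drive_tool(rows=[[0,0,0,-0.25,0,0,-0.124],[0,0,0,-0.25,0,0,-0.124],[0,0,0,-0.25,0,0,-0.124],[0,0,0,-0.25,0,0,-0.124],[0,0,0,-0.25,0,0,-0.124]])

```text
time_s: 52.52
tcp_pos: [0.4747, 0.2475, 0.1336]
ee_rot: [[0.089, -0.996, -0.0], [-0.996, -0.089, -0.0], [0.0, 0.0, -1.0]]
wrist_force: [-4.5, 1.9, 5.8]
gripper_width: 0.2
gripper_force: 30.0
```

>>> drive_tool(rows=[[0,0,0,-0.25,0,0,-0.124],[0,0,0,-0.25,0,0,-0.124],[0,0,0,-0.25,0,0,-0.124],[0,0,0,-0.25,0,0,-0.124],[0,0,0,-0.25,0,0,-0.124]])

```text
time_s: 52.93
tcp_pos: [0.4744, 0.2476, 0.1323]
ee_rot: [[-0.507, -0.862, -0.001], [-0.862, 0.507, -0.0], [0.001, 0.001, -1.0]]
wrist_force: [-5.6, 2.0, 7.0]
gripper_width: 0.196
gripper_force: 30.0
```

>>> drive_tool(rows=[[0,0,0,-0.25,0,0,-0.124],[0,0,0,-0.25,0,0,-0.124],[0,0,0,-0.25,0,0,-0.124],[0,0,0,-0.25,0,0,-0.124],[0,0,0,-0.25,0,0,-0.124]])

```text
time_s: 53.35
tcp_pos: [0.4743, 0.2478, 0.1311]
ee_rot: [[-0.913, -0.407, -0.001], [-0.407, 0.913, 0.0], [0.001, 0.001, -1.0]]
wrist_force: [-5.8, 3.0, 7.8]
gripper_width: 0.194
gripper_force: 30.0
```

>>> drive_tool(rows=[[0,0,0,-0.25,0,0,-0.124],[0,0,0,-0.25,0,0,-0.124],[0,0,0,-0.25,0,0,-0.124],[0,0,0,-0.25,0,0,-0.124],[0,0,0,-0.25,0,0,-0.124]])

```text
time_s: 53.77
tcp_pos: [0.4743, 0.2481, 0.1299]
ee_rot: [[-0.98, 0.199, -0.001], [0.199, 0.98, 0.001], [0.001, 0.001, -1.0]]
wrist_force: [-6.6, 4.9, 6.5]
gripper_width: 0.194
gripper_force: 30.0
```

>>> drive_tool(rows=[[0,0,0,-0.25,0,0,-0.12],[0,0,0,-0.25,0,0,-0.1],[0,0,0,0,0,0,0]])

```text
time_s: 54.02
tcp_pos: [0.4744, 0.2482, 0.1294]
ee_rot: [[-0.914, 0.406, -0.001], [0.406, 0.914, 0.001], [0.001, 0.001, -1.0]]
wrist_force: [-6.4, 3.6, 7.1]
gripper_width: 0.196
gripper_force: 30.0
```

```bash
python3 - <<'E'
from h import *
s=sense();pose(s);print(s["moment"])
E
```

```text
t 54.02 j [ 4.500e+01  1.980e+01 -2.090e+01 -1.000e-01 -4.930e+01 -1.589e+02] tcp [474.4 248.2 129.4] yawy 66.0 F [-6.4  3.6  7.1] g 0.196 30.0
[ 1.00321251  1.96491546 -0.01904018]
```

>>> drive_tool(rows=[[45,0,0,0,0,0,0],[45,0,0,0,0,0,0],[45,0,0,0,0,0,0],[45,0,0,0,0,0,0],[45,0,0,41,0,0,0]])

```text
time_s: 54.43
tcp_pos: [0.4711, 0.2441, 0.1623]
ee_rot: [[-0.914, 0.405, -0.014], [0.405, 0.914, -0.011], [0.009, -0.016, -1.0]]
wrist_force: [0.3, 0.1, -0.8]
gripper_width: 0.427
gripper_force: 0.0
```

>>> drive_tool(rows=[[45,0,0,0,0,0,0],[45,0,0,0,0,0,0.125],[45,0,0,0,0,0,0.125],[45,0,0,0,0,0,0.125],[45,0,0,0,0,0,0.125]])

```text
time_s: 54.85
tcp_pos: [0.4755, 0.2473, 0.1697]
ee_rot: [[-0.996, -0.091, 0.001], [-0.091, 0.996, 0.0], [-0.001, 0.0, -1.0]]
wrist_force: [-0.6, 0.9, -0.6]
gripper_width: 0.45
gripper_force: 0.0
```

>>> drive_tool(rows=[[45,0,0,0,0,0,0.125],[45,0,0,0,0,0,0.125],[45,0,0,0,0,0,0.125],[45,0,0,0,0,0,0.125],[45,0,0,0,0,0,0.125]])

```text
time_s: 55.27
tcp_pos: [0.4755, 0.2473, 0.1695]
ee_rot: [[-0.755, -0.656, 0.001], [-0.656, 0.755, 0.0], [-0.0, -0.0, -1.0]]
wrist_force: [0.3, 0.9, 0.2]
gripper_width: 0.45
gripper_force: 0.0
```

>>> drive_tool(rows=[[45,0,0,0,0,0,0.125],[45,0,0,0,0,0,0.125],[45,0,0,0,0,0,0.125],[45,0,0,0,0,0,0.125],[45,0,0,0,0,0,0.125]])

```text
time_s: 55.68
tcp_pos: [0.4755, 0.2473, 0.1695]
ee_rot: [[-0.228, -0.974, 0.001], [-0.974, 0.228, -0.0], [-0.0, -0.001, -1.0]]
wrist_force: [0.3, -0.3, -0.3]
gripper_width: 0.45
gripper_force: 0.0
```

>>> drive_tool(rows=[[45,0,0,0,0,0,0.125],[45,0,0,0,0,0,0.125],[45,0,0,0,0,0,0.125],[45,0,0,0,0,0,0.125],[45,0,0,0,0,0,0.125]])

```text
time_s: 56.1
tcp_pos: [0.4755, 0.2473, 0.1696]
ee_rot: [[0.385, -0.923, 0.001], [-0.923, -0.385, 0.0], [0.0, -0.001, -1.0]]
wrist_force: [-0.5, -0.5, 0.5]
gripper_width: 0.449
gripper_force: 0.0
```

>>> drive_tool(rows=[[45,0,0,0,0,0,0.125],[45,0,0,0,0,0,0.125],[45,0,0,0,0,0,0.125],[45,0,0,0,0,0,0.125],[45,0,0,0,0,0,0.125]])

```text
time_s: 56.52
tcp_pos: [0.4755, 0.2473, 0.1696]
ee_rot: [[0.852, -0.523, 0.001], [-0.523, -0.852, 0.0], [0.0, -0.0, -1.0]]
wrist_force: [-0.1, -0.5, 0.0]
gripper_width: 0.451
gripper_force: 0.0
```

```bash
python3 - <<'E'
from h import *
s=sense();pose(s);c=capture("wrist");W=cloud(c,s)
m=rect(W,"bar",.38,.57,.15,.34,.115,.15)
p=W[m][:,:2].astype(np.float32);print(cv2.fitLine(p,cv2.DIST_HUBER,0,.01,.01).ravel())
E
```

```text
t 56.52 j [ 44.8  17.2 -18.1   0.  -54.7  13.6] tcp [475.5 247.3 169.6] yawy -121.6 F [-0.1 -0.5  0. ] g 0.451 0.0
bar 4600 [474.7 242.9] [ 53.2 139.8] 78.3 z [0.1262 0.1306 0.1336]
[ 0.91269934 -0.40863177  0.48730674  0.24119826]
```

>>> drive_tool(rows=[[45,0,0,0,0,0,0.125],[45,0,0,-20,0,0,0],[45,0,0,-21,0,0,0],[0,0,0,0,0,0,0],[0,0,0,0,0,0,0]])

```text
time_s: 56.98
tcp_pos: [0.475, 0.2469, 0.1279]
ee_rot: [[0.908, -0.42, -0.001], [-0.42, -0.908, -0.002], [-0.0, 0.002, -1.0]]
wrist_force: [0.3, 0.4, 0.7]
gripper_width: 0.367
gripper_force: 0.0
```

>>> drive_tool(rows=[[0,0,0,0,0,0,0],[0,0,0,0,0,0,0],[0,0,0,0,0,0,0],[0,0,0,0,0,0,0],[0,0,0,-0.25,0,0,-0.12]])

```text
time_s: 57.4
tcp_pos: [0.4757, 0.2476, 0.1295]
ee_rot: [[0.851, -0.525, 0.002], [-0.525, -0.851, 0.001], [0.001, -0.001, -1.0]]
wrist_force: [-0.0, -1.3, 3.4]
gripper_width: 0.192
gripper_force: 30.0
```

>>> drive_tool(rows=[[0,0,0,-0.25,0,0,-0.124],[0,0,0,-0.25,0,0,-0.124],[0,0,0,-0.25,0,0,-0.124],[0,0,0,-0.25,0,0,-0.124],[0,0,0,-0.25,0,0,-0.124]])

```text
time_s: 57.82
tcp_pos: [0.4751, 0.247, 0.1282]
ee_rot: [[0.383, -0.924, 0.0], [-0.924, -0.383, -0.001], [0.001, 0.0, -1.0]]
wrist_force: [-2.5, -2.5, 4.8]
gripper_width: 0.199
gripper_force: 30.0
```

>>> drive_tool(rows=[[0,0,0,-0.25,0,0,-0.124],[0,0,0,-0.25,0,0,-0.124],[0,0,0,-0.25,0,0,-0.124],[0,0,0,-0.25,0,0,-0.124],[0,0,0,-0.25,0,0,-0.124]])

```text
time_s: 58.23
tcp_pos: [0.4744, 0.2469, 0.127]
ee_rot: [[-0.225, -0.974, -0.001], [-0.974, 0.225, -0.001], [0.001, 0.001, -1.0]]
wrist_force: [-4.9, -1.4, 6.1]
gripper_width: 0.197
gripper_force: 30.0
```

>>> drive_tool(rows=[[0,0,0,-0.25,0,0,-0.124],[0,0,0,-0.25,0,0,-0.124],[0,0,0,-0.25,0,0,-0.124],[0,0,0,-0.25,0,0,-0.124],[0,0,0,-0.25,0,0,-0.124]])

```text
time_s: 58.65
tcp_pos: [0.4738, 0.2472, 0.1257]
ee_rot: [[-0.749, -0.662, -0.002], [-0.662, 0.749, -0.001], [0.002, 0.001, -1.0]]
wrist_force: [-8.3, -0.4, 8.8]
gripper_width: 0.196
gripper_force: 30.0
```

>>> drive_tool(rows=[[0,0,0,-0.25,0,0,-0.124],[0,0,0,-0.25,0,0,-0.124],[0,0,0,-0.25,0,0,-0.124],[0,0,0,-0.25,0,0,-0.124],[0,0,0,-0.25,0,0,-0.124]])

```text
time_s: 59.07
tcp_pos: [0.4735, 0.2479, 0.1245]
ee_rot: [[-0.995, -0.104, -0.002], [-0.104, 0.995, 0.001], [0.002, 0.001, -1.0]]
wrist_force: [-8.4, 2.4, 8.9]
gripper_width: 0.2
gripper_force: 30.0
```

>>> drive_tool(rows=[[0,0,0,-0.25,0,0,-0.124],[0,0,0,-0.25,0,0,-0.124],[0,0,0,-0.25,0,0,-0.124],[0,0,0,-0.25,0,0,-0.124],[0,0,0,-0.25,0,0,-0.124]])

```text
time_s: 59.48
tcp_pos: [0.4737, 0.2486, 0.1233]
ee_rot: [[-0.87, 0.493, -0.001], [0.493, 0.87, 0.002], [0.002, 0.001, -1.0]]
wrist_force: [-9.1, 4.1, 7.7]
gripper_width: 0.198
gripper_force: 30.0
```

>>> drive_tool(rows=[[45,0,0,0,0,0,0],[45,0,0,0,0,0,0],[45,0,0,0,0,0,0],[45,0,0,0,0,0,0],[45,0,0,41,0,0,0]])

```text
time_s: 59.9
tcp_pos: [0.4712, 0.2443, 0.156]
ee_rot: [[-0.872, 0.49, -0.014], [0.49, 0.872, -0.01], [0.007, -0.016, -1.0]]
wrist_force: [0.3, -0.5, -0.2]
gripper_width: 0.424
gripper_force: 0.0
```

>>> drive_tool(rows=[[45,0,0,0,0,0,0],[45,0,0,0,0,0,0.125],[45,0,0,0,0,0,0.125],[45,0,0,0,0,0,0.125],[45,0,0,0,0,0,0.125]])

```text
time_s: 60.32
tcp_pos: [0.4756, 0.2474, 0.1633]
ee_rot: [[-1.0, 0.004, 0.001], [0.004, 1.0, 0.001], [-0.001, 0.001, -1.0]]
wrist_force: [-0.0, 0.1, -0.9]
gripper_width: 0.451
gripper_force: 0.0
```

>>> drive_tool(rows=[[45,0,0,0,0,0,0.125],[45,0,0,0,0,0,0.125],[45,0,0,0,0,0,0.125],[45,0,0,0,0,0,0.125],[45,0,0,0,0,0,0.125]])

```text
time_s: 60.73
tcp_pos: [0.4756, 0.2474, 0.1632]
ee_rot: [[-0.813, -0.582, 0.001], [-0.582, 0.813, 0.0], [-0.001, -0.0, -1.0]]
wrist_force: [0.8, -0.4, 0.3]
gripper_width: 0.456
gripper_force: 0.0
```

>>> drive_tool(rows=[[45,0,0,0,0,0,0.125],[45,0,0,0,0,0,0.125],[45,0,0,0,0,0,0.125],[45,0,0,0,0,0,0.125],[45,0,0,0,0,0,0.125]])

```text
time_s: 61.15
tcp_pos: [0.4756, 0.2474, 0.1631]
ee_rot: [[-0.319, -0.948, 0.001], [-0.948, 0.319, 0.0], [-0.001, -0.001, -1.0]]
wrist_force: [0.3, 0.1, 0.2]
gripper_width: 0.452
gripper_force: 0.0
```

>>> drive_tool(rows=[[45,0,0,0,0,0,0.125],[45,0,0,0,0,0,0.125],[45,0,0,0,0,0,0.125],[45,0,0,0,0,0,0.125],[45,0,0,0,0,0,0.125]])

```text
time_s: 61.57
tcp_pos: [0.4756, 0.2474, 0.1632]
ee_rot: [[0.296, -0.955, 0.001], [-0.955, -0.296, 0.0], [-0.0, -0.001, -1.0]]
wrist_force: [0.7, -1.3, 0.1]
gripper_width: 0.452
gripper_force: 0.0
```

>>> drive_tool(rows=[[45,0,0,0,0,0,0.125],[45,0,0,0,0,0,0.125],[45,0,0,0,0,0,0.125],[45,0,0,0,0,0,0.125],[45,0,0,0,0,0,0.125]])

```text
time_s: 61.98
tcp_pos: [0.4756, 0.2474, 0.1632]
ee_rot: [[0.799, -0.602, 0.001], [-0.602, -0.799, 0.0], [0.0, -0.001, -1.0]]
wrist_force: [-0.7, 0.6, 0.8]
gripper_width: 0.452
gripper_force: 0.0
```

```bash
python3 - <<'E'
from h import *
s=sense();pose(s);c=capture("wrist");W=cloud(c,s)
m=rect(W,"bar",.38,.57,.15,.34,.108,.14)
p=W[m][:,:2].astype(np.float32);l=cv2.fitLine(p,cv2.DIST_HUBER,0,.01,.01).ravel();print(l,np.degrees(np.arctan2(l[1],l[0])))
E
```

```text
t 61.98 j [ 44.8  17.6 -18.5   0.  -53.9   8.2] tcp [475.6 247.4 163.2] yawy -127.0 F [-0.7  0.6  0.8] g 0.452 0.0
bar 4584 [475.7 246.3] [ 23.6 141.6] 58.0 z [0.1197 0.1242 0.1271]
[ 0.87431455 -0.48535976  0.4705849   0.24901825] -29.036045
```

>>> drive_tool(rows=[[45,0,0,0,0,0,0.08],[45,0,0,-20,0,0,0],[45,0,0,-21,0,0,0],[0,0,0,0,0,0,0],[0,0,0,0,0,0,0]])

```text
time_s: 62.45
tcp_pos: [0.475, 0.247, 0.1215]
ee_rot: [[0.84, -0.542, -0.001], [-0.542, -0.84, -0.002], [-0.0, 0.002, -1.0]]
wrist_force: [-0.2, -0.6, 1.0]
gripper_width: 0.372
gripper_force: 0.0
```

>>> drive_tool(rows=[[0,0,0,0,0,0,0],[0,0,0,0,0,0,0],[0,0,0,0,0,0,0],[0,0,0,0,0,0,0],[0,0,0,-0.25,0,0,-0.12]])

```text
time_s: 62.87
tcp_pos: [0.4756, 0.2475, 0.1231]
ee_rot: [[0.769, -0.639, 0.001], [-0.639, -0.769, 0.0], [0.001, -0.001, -1.0]]
wrist_force: [-0.8, -2.0, 4.0]
gripper_width: 0.2
gripper_force: 30.0
```

>>> drive_tool(rows=[[0,0,0,-0.25,0,0,-0.12],[0,0,0,-0.25,0,0,-0.12],[0,0,0,-0.25,0,0,-0.12],[0,0,0,-0.25,0,0,-0.12],[0,0,0,-0.25,0,0,-0.12]])

```text
time_s: 63.28
tcp_pos: [0.475, 0.247, 0.1218]
ee_rot: [[0.27, -0.963, -0.0], [-0.963, -0.27, -0.001], [0.001, 0.0, -1.0]]
wrist_force: [-2.1, -2.5, 6.8]
gripper_width: 0.199
gripper_force: 30.0
```

>>> drive_tool(rows=[[0,0,0,-0.25,0,0,-0.12],[0,0,0,-0.25,0,0,-0.12],[0,0,0,-0.25,0,0,-0.12],[0,0,0,-0.25,0,0,-0.12],[0,0,0,-0.25,0,0,-0.12]])

```text
time_s: 63.7
tcp_pos: [0.4743, 0.247, 0.1205]
ee_rot: [[-0.321, -0.947, -0.001], [-0.947, 0.321, -0.001], [0.001, 0.001, -1.0]]
wrist_force: [-5.6, -1.2, 7.3]
gripper_width: 0.2
gripper_force: 30.0
```

>>> drive_tool(rows=[[0,0,0,-0.1,0,0,-0.08],[0,0,0,0,0,0,0]])

```text
time_s: 63.87
tcp_pos: [0.4742, 0.247, 0.1204]
ee_rot: [[-0.393, -0.92, -0.001], [-0.92, 0.393, -0.001], [0.001, 0.001, -1.0]]
wrist_force: [-5.7, -1.3, 7.0]
gripper_width: 0.197
gripper_force: 30.0
```

```bash
python3 - <<'E'
from h import *
s=sense();pose(s);print(s["moment"]);c=capture("wrist");W=cloud(c,s)
m=rect(W,"bar",.38,.57,.15,.34,.105,.125)
p=W[m&(np.hypot(W[...,0]-.475,W[...,1]-.248)>.035)][:,:2].astype(np.float32);l=cv2.fitLine(p,cv2.DIST_HUBER,0,.01,.01).ravel();print(l,np.degrees(np.arctan2(l[1],l[0])))
E
```

```text
t 63.87 j [ 44.9  20.4 -21.5  -0.  -48.1 -68. ] tcp [474.2 247.  120.4] yawy 156.9 F [-5.7 -1.3  7. ] g 0.197 30.0
[-0.39243704  1.55031078  0.01397706]
bar 6184 [469.7 234.9] [117.3  34.6] 80.3 z [0.1142 0.1209 0.124 ]
[0.32871953 0.9444276  0.45816526 0.20292193] 70.80892
```

>>> drive_tool(rows=[[0,0,0,0,0,0,-0.08],[0,0,0,0,0,0,-0.08],[0,0,0,0,0,0,0]])

```text
time_s: 64.17
tcp_pos: [0.474, 0.2471, 0.1201]
ee_rot: [[-0.534, -0.845, -0.002], [-0.845, 0.534, -0.001], [0.002, 0.001, -1.0]]
wrist_force: [-4.7, -1.1, 5.6]
gripper_width: 0.2
gripper_force: 30.0
```

>>> drive_tool(rows=[[45,0,0,0,0,0,0],[45,0,0,0,0,0,0],[45,0,0,0,0,0,0],[45,0,0,0,0,0,0],[60,0,0,30,0,0,0]])

```text
time_s: 64.58
tcp_pos: [0.4723, 0.2453, 0.1442]
ee_rot: [[-0.533, -0.846, -0.01], [-0.846, 0.533, -0.007], [0.011, 0.005, -1.0]]
wrist_force: [0.1, 1.1, -0.3]
gripper_width: 0.454
gripper_force: 0.0
```

>>> drive_tool(rows=[[60,0,0,40,0,0,0],[60,10,35,30,0,0,0],[60,8,34,20,0,0,0],[60,0,0,0,0,0,0],[60,0,0,0,0,0,0]])

```text
time_s: 65.0
tcp_pos: [0.4926, 0.3141, 0.2365]
ee_rot: [[-0.531, -0.847, 0.002], [-0.847, 0.531, 0.002], [-0.003, -0.0, -1.0]]
wrist_force: [0.8, -0.7, 0.0]
gripper_width: 0.595
gripper_force: 0.0
```

```bash
python3 - <<'E'
from h import *
s=sense();pose(s);c=capture("wrist");W=cloud(c,s)
m=rect(W,"bar",.40,.58,.15,.34,.106,.13)
p=W[m];l=cv2.fitLine(p[:,:2].astype(np.float32),cv2.DIST_HUBER,0,.01,.01).ravel();print(np.degrees(np.arctan2(l[1],l[0])))
c=capture("top");W=cloud(c);rect(W,"lidbar",.45,.72,-.05,.15,.088,.115)
E
```

```text
t 65.0 j [ 48.4  18.2  -6.   -0.  -65.6 -80.5] tcp [492.6 314.1 236.5] yawy 147.9 F [ 0.8 -0.7  0. ] g 0.595 0.0
bar 3522 [473.7 247.4] [144.5  23.4] 64.1 z [0.1169 0.1209 0.124 ]
61.439056
lidbar 92 [547.2  45.9] [ 12.9 100. ] 19.4 z [0.099  0.1055 0.1117]
```

The bar ended about 9° past its starting angle, so the start was not at the stop. I'll regrip and turn until it really stops.

>>> drive_tool(rows=[[60,-9,-33,0,0,0,0.08],[60,-9,-34,0,0,0,0],[60,0,0,-35,0,0,0],[60,0,0,-35,0,0,0],[60,0,0,-30,0,0,0]])

```text
time_s: 65.52
tcp_pos: [0.4727, 0.243, 0.1338]
ee_rot: [[-0.465, -0.886, -0.001], [-0.886, 0.465, -0.001], [0.001, 0.001, -1.0]]
wrist_force: [-0.3, 0.4, -0.4]
gripper_width: 0.599
gripper_force: 0.0
```

>>> drive_tool(rows=[[60,0,0,-18,0,0,0],[0,0,0,0,0,0,0],[0,0,0,0,0,0,0],[0,0,0,0,0,0,0],[0,0,0,0,0,0,0]])

```text
time_s: 65.93
tcp_pos: [0.4748, 0.2459, 0.1192]
ee_rot: [[-0.463, -0.887, 0.002], [-0.887, 0.463, 0.002], [-0.003, -0.001, -1.0]]
wrist_force: [-0.2, 0.3, 0.4]
gripper_width: 0.38
gripper_force: 0.0
```

>>> drive_tool(rows=[[0,0,0,0,0,0,0],[0,0,0,0,0,0,0],[0,0,0,0,0,0,0],[0,0,0,0,0,0,0],[0,0,0,0,0,0,0]])

```text
time_s: 66.35
tcp_pos: [0.4737, 0.2461, 0.1187]
ee_rot: [[-0.462, -0.887, 0.0], [-0.887, 0.462, 0.002], [-0.002, 0.0, -1.0]]
wrist_force: [-4.7, 3.0, 6.0]
gripper_width: 0.194
gripper_force: 30.0
```

>>> drive_tool(rows=[[0,0,0,0,0,0,-0.08],[0,0,0,0,0,0,-0.08],[0,0,0,0,0,0,-0.08],[0,0,0,0,0,0,-0.08],[0,0,0,0,0,0,0]])

```text
time_s: 66.77
tcp_pos: [0.4732, 0.2464, 0.1181]
ee_rot: [[-0.72, -0.694, -0.0], [-0.694, 0.72, 0.002], [-0.001, 0.002, -1.0]]
wrist_force: [-6.0, 3.8, 3.6]
gripper_width: 0.197
gripper_force: 30.0
```

```bash
cat > bar.py <<'E'
from h import *
s=sense();pose(s);print(s["moment"]);c=capture("wrist");W=cloud(c,s)
m=rect(W,"bar",.38,.57,.15,.34,.105,.125)
p=W[m&(np.hypot(W[...,0]-.475,W[...,1]-.248)>.035)][:,:2].astype(np.float32);l=cv2.fitLine(p,cv2.DIST_HUBER,0,.01,.01).ravel();print(l,np.degrees(np.arctan2(l[1],l[0])))
E
python3 bar.py
```

```text
t 66.77 j [ 44.9  20.4 -21.9  -0.1 -47.6 -90.8] tcp [473.2 246.4 118.1] yawy 134.0 F [-6.   3.8  3.6] g 0.197 30.0
[1.26269576 1.71651287 0.01753482]
bar 6259 [463.3 237. ] [113.7  35.7] 32.3 z [0.1138 0.12   0.1231]
[0.7310811  0.68229055 0.4375635  0.21336877] 43.022892
```

>>> drive_tool(rows=[[0,0,0,-0.2,0,0,-0.08],[0,0,0,-0.2,0,0,-0.08],[0,0,0,-0.2,0,0,-0.08],[0,0,0,-0.2,0,0,-0.08],[0,0,0,0,0,0,0]])

```text
time_s: 67.23
tcp_pos: [0.473, 0.2469, 0.1175]
ee_rot: [[-0.902, -0.433, -0.001], [-0.433, 0.902, 0.003], [-0.001, 0.003, -1.0]]
wrist_force: [-6.5, 6.1, 4.2]
gripper_width: 0.196
gripper_force: 30.0
```

```bash
python3 bar.py
```

```text
t 67.23 j [  44.9   20.5  -21.9   -0.2  -47.5 -109.2] tcp [473.  246.9 117.5] yawy 115.6 F [-6.5  6.1  4.2] g 0.196 30.0
[1.71979701 2.20350666 0.05648662]
bar 6273 [461.1 241. ] [114.6  36.7] 13.5 z [0.1134 0.1194 0.1226]
[0.90839136 0.41812092 0.42885    0.22671343] 24.71601
```

>>> drive_tool(rows=[[0,0,0,-0.2,0,0,-0.08],[0,0,0,0,0,0,-0.08],[0,0,0,0,0,0,0]])

```text
time_s: 67.53
tcp_pos: [0.4726, 0.247, 0.1173]
ee_rot: [[-0.959, -0.284, -0.001], [-0.284, 0.959, 0.002], [0.001, 0.003, -1.0]]
wrist_force: [-9.3, 5.5, 5.4]
gripper_width: 0.202
gripper_force: 30.0
```

```bash
python3 bar.py
```

```text
t 67.53 j [  44.9   20.5  -21.9   -0.2  -47.5 -118.3] tcp [472.6 247.  117.3] yawy 106.5 F [-9.3  5.5  5.4] g 0.202 30.0
[1.89072294 2.71090536 0.19800359]
bar 6260 [460.1 242. ] [113.4  36.3] 30.1 z [0.1133 0.1192 0.1224]
[0.93970937 0.34197408 0.4267101  0.2309134 ] 19.99719
```

The bar has stopped at 20°, in line with the box's x axis, and the moment has risen to 0.2 N m, so it is home. I'll release, retreat and verify.

>>> drive_tool(rows=[[45,0,0,0,0,0,0],[45,0,0,0,0,0,0],[45,0,0,0,0,0,0],[45,0,0,0,0,0,0],[60,0,0,30,0,0,0]])

```text
time_s: 68.0
tcp_pos: [0.4711, 0.2428, 0.1417]
ee_rot: [[-0.959, -0.284, -0.01], [-0.284, 0.959, -0.008], [0.012, -0.004, -1.0]]
wrist_force: [-0.2, -0.4, -0.8]
gripper_width: 0.453
gripper_force: 0.0
```

>>> drive_tool(rows=[[60,0,0,40,0,0,0],[60,33,12,35,0,0,0],[60,33,12,20,0,0,0],[60,0,0,0,0,0,0],[60,0,0,0,0,0,0]])

```text
time_s: 68.42
tcp_pos: [0.5363, 0.2678, 0.2366]
ee_rot: [[-0.959, -0.284, 0.002], [-0.284, 0.959, 0.002], [-0.002, 0.001, -1.0]]
wrist_force: [-1.0, 0.3, -1.3]
gripper_width: 0.599
gripper_force: 0.0
```

```bash
python3 bar.py; python3 - <<'E'
from h import *
c=capture("top");W=cloud(c);rect(W,"lidbar",.45,.72,-.05,.15,.088,.115)
f=c["frame"].astype(int)
for l in ("yellow_bin","blue_bin1","tape_roll","brass_weight","swabs"):
  for d in search_frame(l,c)[:4]: print(l,round(d["p"],2),np.round(d["xy"]),near(W,d["xy"]))
E
```

```text
t 68.42 j [  42.    19.7   -3.8    0.   -66.3 -115.5] tcp [536.3 267.8 236.6] yawy 106.5 F [-1.   0.3 -1.3] g 0.599 0.0
[-0.04201423  0.08425628 -0.05037663]
bar 3456 [474.1 247.7] [144.2  23.6] 22.7 z [0.1155 0.1195 0.1225]
[0.94104373 0.338285   0.4638058  0.24406944] 19.772419
lidbar 94 [547.3  46.2] [ 13.5 100. ] 20.2 z [0.097  0.1045 0.1108]
blue_bin1 0.58 [458. 295.] [ 0.4158 -0.7342  0.0128]
tape_roll 0.55 [350. 198.] [ 0.6541 -0.2524  0.0024]
brass_weight 0.5 [344. 217.] [ 0.5658 -0.2516  0.0413]
swabs 0.68 [353. 180.] [ 0.7234 -0.2433  0.0108]
```

```bash
python3 -c "
from station import *
print(finish_job())"
```

```text
the job is handed in; nothing more can be done
None
```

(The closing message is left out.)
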